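# Refit the retaining ring on a tube-carousel spindle

## Task

One of the three drive spindles on the bench has a groove under its head but no retaining ring. The pliers lie on the black mat with their tips already between the tangs of the loose ring: squeeze the pliers' handles to spread the ring, carry it over the head of that spindle, lower it onto the housing face and relax the pliers so that the ring closes in the groove. Then lift the pliers off and lay them back on the mat, upright as they lay before; do not take the ring in the gripper, and leave everything else alone.

Things in the scene. Friction and masses are not known exactly. Their poses are not given: they have to be found in the camera images.
- pliers: Retaining-ring pliers, bent-down steel tips, blue grips, 145 mm long, 0.12 kg, standing level on tips and grip heels. Origin midway between the two pivots, at the level of the undersides of tips and heels (mat top); x towards the tips, z up. The levers do not cross: squeezing the grips spreads the tips; a spring opens the grips again. Balanced 33 mm behind the origin.
- pliers_grip (a point): Where to take the pliers from above, closing along their y: 38 mm behind the pivots, 23 mm above the undersides, midway between the grips (14 to 32 mm above the undersides; low guards at their front ends). Width there 65 mm relaxed, flaring to the rear; 28 mm, parallel, at the stop. They push out with 10 N relaxed, 22 N squeezed: squeeze with 40 to 60 N.
- pliers_tips (a point): Midway between the tips, at their undersides, 66 mm ahead of the pivots. Tips 6 mm thick, at y=+-3.5 mm relaxed, +-33 mm squeezed. A flat foot on each catches 2 mm under a tang while the ring is spread. To let go of the ring, open the gripper to about 62 mm: the tips come free of the tangs, yet the spring still holds the grips against the fingers. Beyond 70 mm the pliers drop.
- ring: Loose steel retaining ring, 40 g: two spring-hinged jaws on a curved back, inside 34 mm, outside 46 mm, 7 mm high. Origin: ring centre, underside; x towards the back, away from the pliers. Two straight 5 mm tangs reach to x=-55 mm at y=+-22 mm, 3 to 9 mm above the underside. At the start the centre is 106 mm ahead of the pivots, axes as the pliers', the tips between the tangs.
- ring_pass (a point): Point in the ring's frame, underside, 8 mm from its centre towards the tangs: with it over the spindle's axis the spread ring passes the head best. Squeezed, it hangs about 87 mm ahead of the pivots, level with the tips' undersides within 5 mm. Once down on the housing, draw the still spread ring back towards the pliers (about 9 mm) till its back meets the spindle, then relax: it closes fully.
- ring_l (a joint): opening of the ring's left jaw (rad): 0 closed, about 0.32 when fully spread by the pliers; a spring closes it
- ring_r (a joint): opening of the ring's right jaw (rad): 0 closed, about 0.32 when fully spread by the pliers; a spring closes it
- spindle: The spindle needing the ring: fixed, upright, oiled steel, on a round housing 76 mm across, 22 mm high. Origin: axis at table level. Above the housing a groove 32 mm across, 12 mm high, under a 38 mm head (34 to 40 mm up) tapering to a 14 mm nose 62 mm up. Of its two neighbours on like housings one already wears a ring; the other is a smooth 38 mm post with no groove or taper.
- groove (a point): On the axis of that spindle, on the housing face 22 mm above the table: where the origin of the closed ring belongs (the ring may point any way).
- mat: Flat black rubber mat, fixed, 270 x 150 x 3 mm; origin at the centre of its underside, x along its length. The pliers' pivot starts 15 mm from its centre towards its -x end, pointing along the mat's +x.
Not all that is in view belongs to the job. What is shaped like the spindle but purple is not meant.

How it is judged:
By the outcome, as a careful person would: the job done as asked, in the order asked, and still so for the second after the job is handed in, with the robot touching nothing.
It also fails if it takes over 53 s, if anything falls off the work surface, if the arm or the gripper's body presses on something with over 40 N, if the wrist force passes 120 N, or if a joint passes its speed limit or range.

## Robot

A 7-joint arm with a two-finger parallel gripper is mounted at the origin on the work surface. World frame = base frame: x ahead of the robot, y to its left, z up, the work surface at z = 0. Lengths are in m, angles in rad, forces in N, time in s.
With the tool pointing down it reaches from about 0.4 to 0.85 m from the base axis. Payload 10.4 kg.
Tool frame: the origin (TCP) lies between the finger pads; the fingertips stand 11 mm ahead of it and the grasp point (between the pads) lies 8 mm behind it (r.tcp_to_tips is the distance from the TCP to the fingertips, in m); z points along the fingers, y is the line along which they close (so a half turn about z gives the same grasp; the last joint's range is limited). The gripper opens to 87 mm and grips with 3 to 60 N. Pads are 19 mm wide; open, the fingers measure 117 mm over their backs; the gripper's body (75 mm by 190 mm) begins 51 mm behind the grasp point.
Start: joints at [-1.24, 0.332, -0.065, 1.46, 0.022, 1.35, -0.088], TCP at [0.217, 0.586, 0.234] pointing down, gripper open.
Joint ranges: [-2.6, 2.6], [-0.5, 2.12], [-1.47, 1.34], [0.16, 2.42], [-1.27, 4.41], [0.06, 2.06], [-2.6, 2.6]. Speed limits (rad/s): [2.22, 2.22, 2.79, 2.79, 3.14, 3.14, 3.14].

## Interface

Orientations are given as a unit quaternion [x, y, z, w].
In Python, from bench import r gives the robot as it stands. The module is installed in compiled form; this text tells all that it offers.
- The arm moves only by the shell command python3 -m crank 'ROWS' [FORCE]. ROWS is JSON, a list of rows, each an object of numbers: "claw": the closure, from -1 (fully open) to 1 (shut); "dx", "dy", "dz": the shift along the tool's x, y, z each as a share of 3 cm, from -1 to 1; "ax", "ay", "az": the turn, a rotation vector about the tool's x, y, z each as a share of 6 degrees, from -1 to 1. A call has 1 to 8 rows; each row shifts and turns the commanded pose from where the row before left it, along the tool's axes as they then stand; what a row does not reach is not made up. A row lasts 1/12 s, in which the tool goes at most 41.7 mm and 7.16 degrees, less where a joint would pass 70% of its speed; a pose out of reach is approached as far as the arm can. A call with a number of a shift or a turn outside -1 to 1 is refused whole. A call with a gripper value outside its range is refused whole. The fingers move at their own pace and stop on an object; FORCE is the grip in N (left out, the last holds). Time passes only in rows, so rows that do not move let the fingers close. It gives the time, the measured TCP pose, the force, the opening and the grip force at its end, in the units of the state.
- r.read_state(): the state, without advancing time (a new reading comes with each control period).
- r.camera(name): name is "scene" or "top" or "wrist"; returns a dict with "color" (384x512x3 uint8, red, green, blue), "mtx" (3x3 intrinsics, pixels), "k1" (the pictures are not rectified: a ray, as slopes to the right and down, at radius r is drawn at 1 + k1 r^2 times it, then the intrinsics apply), "R" (3x3) and "t" (3): a world point X has camera coordinates R X + t; the wrist camera has in their place "hand_eye" (4x4, takes a point from camera to tool coordinates, whose origin is the TCP and whose axes are the flange's). Camera axes: x right, y down, z forward; pixel columns grow to the right and rows downward; lengths in m; the calibration is good to about 2 mm. A picture is of the moment at which its call begins: read the wrist's pose just before it. There is no depth.
- r.close_job(): hands the job in; it is judged then, once.
The state is a dict: "time": time; "joint_positions": joint angles; "joint_vel": joint speeds; "joint_torque": joint torques, N m; "ee_pos": TCP position; "eef_rot": TCP orientation; "ft_force": force on the tool from outside, world axes, zero at the start; "torque": the same for the moment, N m; "width": finger opening in m; "grip_force": force on a finger pad.
Only numpy, scipy, OpenCV 4.12 (cv2) and the standard library are available. Lean on these libraries where they do the work, as an engineer would, in place of code of your own. Each camera call takes 0.05 s, during which the arm holds its last target. There are 200 camera calls.

## Working session

There is one attempt and no reset: what is moved stays moved. The work goes in short steps, Python scripts to look and compute and a shell command to move; the robot and the scene stay as the last step left them, time stands still between calls to the robot, and variables do not carry over. Pictures are saved under pics/ and viewed, at most 10 in all, crops included, and the job is handed in when it is done.

```bash
mkdir -p pics; cat > h.py <<'E'
import numpy as np, cv2
from bench import r
from scipy.spatial.transform import Rotation as Ro
def grab(name,save=None):
    s=r.read_state(); c=r.camera(name)
    if name=="wrist":
        H=np.array(c["hand_eye"]); T=np.eye(4); T[:3,:3]=Ro.from_quat(s["eef_rot"]).as_matrix(); T[:3,3]=s["ee_pos"]
        W=T@H; c["Rw"]=W[:3,:3]; c["o"]=W[:3,3]
    else:
        R=np.array(c["R"]); c["Rw"]=R.T; c["o"]=-R.T@np.array(c["t"])
    if save: cv2.imwrite(save,c["color"][:,:,::-1])
    return c
def ray(c,u,v):
    K=np.array(c["mtx"]); k=c["k1"]
    d=cv2.undistortPoints(np.array([[[u,v]]],float),K,np.array([k,0,0,0],float))[0,0]
    return c["Rw"]@np.array([d[0],d[1],1])
def onz(c,u,v,z):
    d=ray(c,u,v); return c["o"]+d*(z-c["o"][2])/d[2]
def proj(c,X):
    p=c["Rw"].T@(np.array(X)-c["o"]); a=p[:2]/p[2]; a=a*(1+c["k1"]*(a@a)); K=np.array(c["mtx"])
    return K[0,0]*a[0]+K[0,2],K[1,1]*a[1]+K[1,2]
E
python3 - <<'E'
from h import *
s=r.read_state(); print({k:np.round(v,3) for k,v in s.items()}, r.tcp_to_tips)
a=grab("top","pics/top0.png"); b=grab("scene","pics/scene0.png")
print(a["o"],b["o"])
E
```

```text
{'time': np.float64(0.0), 'joint_positions': array([-1.24 ,  0.333, -0.065,  1.461,  0.022,  1.35 , -0.088]), 'joint_vel': array([-0.   , -0.   ,  0.001, -0.   , -0.   , -0.001, -0.   ]), 'joint_torque': array([-2.0000e-03, -6.2324e+01,  2.4000e-02, -3.8991e+01, -6.1000e-02,
        3.9000e-02,  0.0000e+00]), 'ee_pos': array([0.216, 0.586, 0.233]), 'eef_rot': array([ 0.176,  0.984, -0.001, -0.   ]), 'ft_force': array([ 0.402,  0.483, -0.316]), 'torque': array([-0.049, -0.01 , -0.015]), 'grip_force': np.float64(0.0), 'width': np.float64(0.087)} 0.011
[0.46174808 0.02275946 0.75350444] [ 0.82537433 -0.37675368  0.55129834]
```

View pics/top0.png

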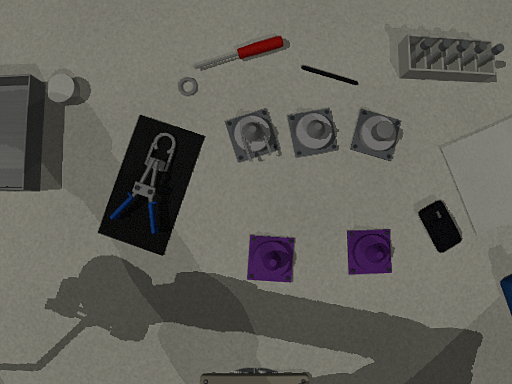

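View pics/scene0.png

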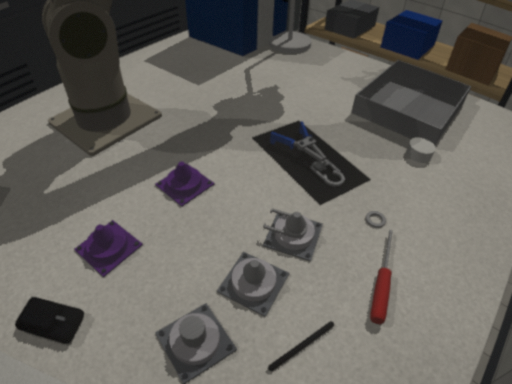

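The top view shows the mat around (150,185), with the pliers pointing up the image. The ringed spindle is at (253,132), a stepped, tapered one at (313,132) and the smooth post at (378,132). The scene view agrees: the middle spindle at (255,272) has the narrow nose and no ring.

```bash
python3 - <<'E'
from h import *
a=grab("top"); im=a["color"]
g=im.max(2).astype(np.uint8)
m=(g<45).astype(np.uint8); m[:100]=0;m[270:]=0;m[:,:90]=0;m[:,215:]=0
m=cv2.morphologyEx(m,cv2.MORPH_CLOSE,np.ones((9,9)))
c=max(cv2.findContours(m,0,2)[0],key=cv2.contourArea); rc=cv2.minAreaRect(c); bx=cv2.boxPoints(rc)
P=np.array([onz(a,*p,0.003) for p in bx]); print(bx.round(1),P.round(4)); print("sides",[np.linalg.norm(P[i]-P[(i+1)%4]).round(4) for i in range(4)],"centre",P.mean(0))
b=grab("scene")
def crop(c,x0,y0,x1,y1,k): return cv2.resize(c["color"][y0:y1,x0:x1,::-1],None,fx=k,fy=k,interpolation=cv2.INTER_CUBIC)
A=crop(a,95,105,215,265,3.5);B=crop(a,275,90,415,170,2.6);C=crop(b,205,225,305,325,2.8)
o=np.zeros((600,790,3),np.uint8);o[:A.shape[0],:A.shape[1]]=A;o[:B.shape[0],422:422+B.shape[1]]=B;o[300:300+C.shape[0],422:422+C.shape[1]]=C
o=cv2.convertScaleAbs(o,alpha=1.6); cv2.imwrite("pics/crop1.png",o)
E
```

```text
[[ 97.1 232.8]
 [138.5 112.9]
 [204.5 135.7]
 [163.1 255.6]] [[0.4119 0.3357 0.003 ]
 [0.6708 0.2528 0.003 ]
 [0.6214 0.1087 0.003 ]
 [0.3656 0.1929 0.003 ]]
sides [np.float64(0.2718), np.float64(0.1523), np.float64(0.2692), np.float64(0.1501)] centre [0.51741856 0.2225148  0.003     ]
```

View pics/crop1.png

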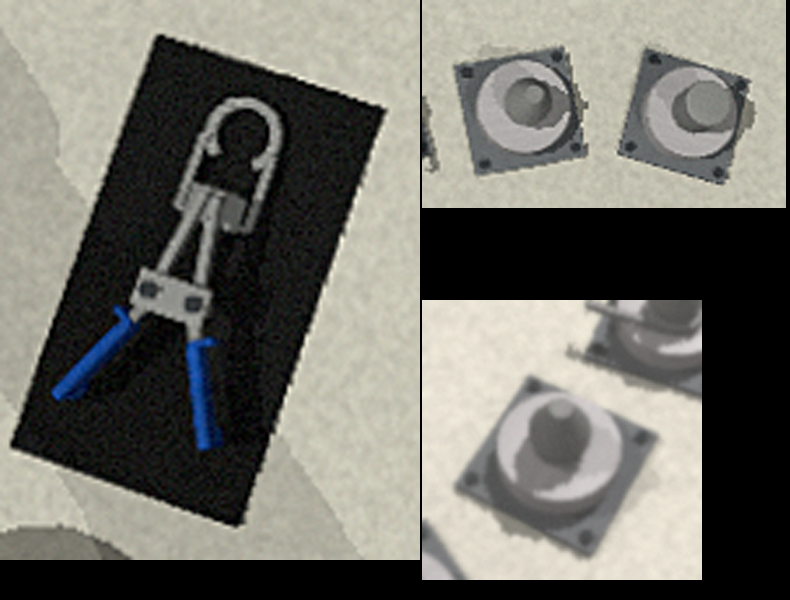

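```bash
python3 - <<'E'
from h import *
a=grab("top");b=grab("scene")
def tri(p,q):
    d1=ray(a,*p);d2=ray(b,*q);A=np.stack([d1,-d2],1);s=np.linalg.lstsq(A,b["o"]-a["o"],rcond=None)[0]
    return a["o"]+d1*s[0],b["o"]+d2*s[1]
print("nose tri",tri((318.5,125.4),(254.3,263.6)))
print("nose onz",onz(a,318.5,125.4,.062),onz(b,254.3,263.6,.062))
# housing faces: bright blobs
def blob(c,cx,cy,w,thr):
    im=c["color"][cy-w:cy+w,cx-w:cx+w]; return im
# plate corner holes: centre from hole diagonals, top crop px
f=lambda x,y:(275+(x-422)/2.6,90+y/2.6)
h=[f(467,72),f(558,55),f(580,148),f(484,163)]
print("plate c z=5mm",np.mean([onz(a,*p,.004) for p in h],0))
hc=[f(477,107),f(571,107),f(524,60),f(524,153)]
print("housing",[onz(a,*p,.022).round(4) for p in hc])
g=lambda x,y:(95+x/3.5,105+y/3.5)
for n,p,z in [("pivL",g(150,288),.03),("pivR",g(193,303),.03),("ringback",g(245,98),.01),("tangL",g(180,207),.012),("tangR",g(243,230),.012),("ringC",g(243,130),.01),("heelL",g(58,393),.03),("heelR",g(210,445),.03)]: print(n,onz(a,*p,z).round(4))
for n,p in dict(purpL=(271,258),purpR=(370,250),purpL_r=(295,281),purpR_l=(347,273),tangend=(277,152),tangend2=(250,160),nbL=(253,135),nbLcornR=(280,157),post=(377,135),postcornL=(351,148)).items(): print(n,onz(a,*p,.015).round(3))
E
```

```text
nose tri (array([ 0.6324269 , -0.12418729,  0.06166355]), array([ 0.63415774, -0.12267914,  0.06177022]))
nose onz [ 0.6323439  -0.12411583  0.062     ] [ 0.63424749 -0.1227984   0.062     ]
plate c z=5mm [ 0.63195574 -0.12571282  0.004     ]
housing [array([ 0.6291, -0.0851,  0.022 ]), array([ 0.6304, -0.162 ,  0.022 ]), array([ 0.6686, -0.1237,  0.022 ]), array([ 0.5921, -0.1232,  0.022 ])]
pivL [0.5079 0.2412 0.03  ]
pivR [0.4992 0.2155 0.03  ]
ringback [0.6252 0.1922 0.01  ]
tangL [0.558  0.2296 0.012 ]
tangR [0.5443 0.191  0.012 ]
ringC [0.6055 0.1929 0.01  ]
heelL [0.4458 0.2946 0.03  ]
heelR [0.4165 0.204  0.03  ]
purpL [ 0.364 -0.034  0.015]
purpR [ 0.38  -0.243  0.015]
purpL_r [ 0.316 -0.084  0.015]
purpR_l [ 0.332 -0.194  0.015]
tangend [ 0.586 -0.046  0.015]
tangend2 [0.568 0.011 0.015]
nbL [0.621 0.005 0.015]
nbLcornR [ 0.575 -0.052  0.015]
post [ 0.626 -0.261  0.015]
postcornL [ 0.596 -0.204  0.015]
```

```bash
python3 -m crank '[{"claw":-1,"dx":-0.9,"dy":-0.6},{"claw":-1,"dx":-0.9,"dy":-0.6,"az":-0.2},{"claw":-1,"dx":-0.9,"dy":-0.6,"az":-0.2},{"claw":-1,"dx":-0.9,"dy":-0.6},{"claw":-1,"dx":-0.9,"dy":-0.6},{"claw":-1,"dx":-0.9,"dy":-0.6},{"claw":-1,"dx":-0.9,"dy":-0.6},{"claw":-1,"dx":-0.9,"dy":-0.6}]' 50
cat > go.py <<'E'
import sys
from h import *
# args: goal TCP x y z, pliers yaw deg -> remaining shift in tool axes (units of 3 cm) and turn (units of 6 deg)
g=np.array([float(v) for v in sys.argv[1:4]]); yaw=np.radians(float(sys.argv[4]))
s=r.read_state(); R=Ro.from_quat(s["eef_rot"]).as_matrix()
G=np.array([[-np.cos(yaw),-np.sin(yaw),0],[-np.sin(yaw),np.cos(yaw),0],[0,0,-1]]).T
G=np.stack([[-np.cos(yaw),-np.sin(yaw),0],[-np.sin(yaw),np.cos(yaw),0],[0,0,-1]],1)
print("shift",(R.T@(g-s["ee_pos"])/.03).round(2),"turn",(np.degrees(Ro.from_matrix(R.T@G).as_rotvec())/6).round(2),"pos",np.round(s["ee_pos"],4),"t",s["time"],"w",s["width"])
E
python3 go.py .467 .239 .06 -17.9
```

```text
shift [-11.84  -7.96   5.78] turn [-0.   0.  -0.4] pos [0.2165 0.5862 0.2333] t 0.3 w 0.08678023761448375invalid input at $[0]: expected keys claw, dx, dy, dz, ax, ay, az
```

```bash
python3 -m crank '[{"claw":-1,"dx":-0.9,"dy":-0.6,"dz":0,"ax":0,"ay":0,"az":-0.2},{"claw":-1,"dx":-0.9,"dy":-0.6,"dz":0,"ax":0,"ay":0,"az":-0.2},{"claw":-1,"dx":-0.9,"dy":-0.6,"dz":0,"ax":0,"ay":0,"az":0},{"claw":-1,"dx":-0.9,"dy":-0.6,"dz":0,"ax":0,"ay":0,"az":0},{"claw":-1,"dx":-0.9,"dy":-0.6,"dz":0,"ax":0,"ay":0,"az":0},{"claw":-1,"dx":-0.9,"dy":-0.6,"dz":0,"ax":0,"ay":0,"az":0},{"claw":-1,"dx":-0.9,"dy":-0.6,"dz":0,"ax":0,"ay":0,"az":0},{"claw":-1,"dx":-0.9,"dy":-0.6,"dz":0,"ax":0,"ay":0,"az":0}]' 50
python3 go.py .467 .239 .12 -17.9
```

```text
time: 0.97
ee_pos: [0.3771, 0.3803, 0.2337]
eef_rot: [0.155, 0.988, 0.0, 0.0]
ft_force: [0.7, 0.6, 0.3]
width: 0.0869
grip_force: 0.0
shift [-4.3  -3.57  3.79] turn [0. 0. 0.] pos [0.3771 0.3803 0.2337] t 0.9667 w 0.08693121292182786
```

```bash
python3 -m crank '[{"claw":-1,"dx":-0.7,"dy":-0.6,"dz":0.6,"ax":0,"ay":0,"az":0},{"claw":-1,"dx":-0.7,"dy":-0.6,"dz":0.6,"ax":0,"ay":0,"az":0},{"claw":-1,"dx":-0.7,"dy":-0.6,"dz":0.6,"ax":0,"ay":0,"az":0},{"claw":-1,"dx":-0.7,"dy":-0.6,"dz":0.6,"ax":0,"ay":0,"az":0},{"claw":-1,"dx":-0.7,"dy":-0.6,"dz":0.6,"ax":0,"ay":0,"az":0},{"claw":-1,"dx":-0.5,"dy":-0.4,"dz":0.6,"ax":0,"ay":0,"az":0},{"claw":-1,"dx":0,"dy":0,"dz":0,"ax":0,"ay":0,"az":0},{"claw":-1,"dx":0,"dy":0,"dz":0,"ax":0,"ay":0,"az":0}]'
python3 go.py .467 .239 .018 -17.9
python3 - <<'E'
from h import *
c=grab("wrist","pics/w1.png"); print(c["o"], proj(c,[.467,.239,.035]), proj(c,[.5031,.2271,.03]))
E
```

```text
time: 1.63
ee_pos: [0.4592, 0.2466, 0.1248]
eef_rot: [0.156, 0.988, -0.001, -0.001]
ft_force: [-0.9, 0.5, 0.1]
width: 0.087
grip_force: 0.0
shift [-0.33 -0.16  3.56] turn [-0.01 -0.01 -0.02] pos [0.4592 0.2466 0.1248] t 1.6333 w 0.08702077651835725
[0.39832797 0.26695035 0.27456143] (np.float64(252.65753753214523), np.float64(207.8456232229947)) (np.float64(252.77696636503077), np.float64(242.84678308963086))
```

View pics/w1.png

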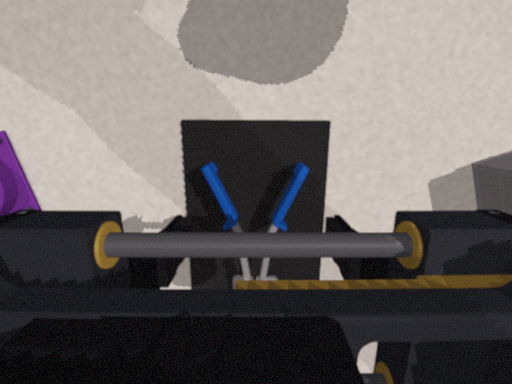

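The wrist view shows the mat's rear edge at row 121, the grips at (208..230,165..225) and (305..283,165..225), and the pivots near (255,282). My projection put the pivots at row 243, so I'll check the projection before descending.

```bash
python3 - <<'E'
from h import *
c=grab("wrist"); print(np.array(c["hand_eye"]).round(4)); print(np.array(c["mtx"]),c["k1"]); print(c["Rw"].round(3))
for p in ([.4119,.3357,.003],[.3656,.1929,.003],[.5031,.2271,.03],[.4458,.2946,.03],[.4165,.204,.03]): print(np.round(proj(c,p),1))
print({k:(v if not hasattr(v,'shape') or v.size<17 else '') for k,v in c.items() if k!='color'}.keys())
E
python3 go.py .467 .239 .018 -17.9
```

```text
[[ 3.000e-04 -9.703e-01 -2.418e-01  6.430e-02]
 [ 1.000e+00  4.000e-04 -3.000e-04  3.000e-04]
 [ 4.000e-04 -2.418e-01  9.703e-01 -1.497e-01]
 [ 0.000e+00  0.000e+00  0.000e+00  1.000e+00]]
[[265.42007256   0.         257.87564303]
 [  0.         265.42007256 192.93994669]
 [  0.           0.           1.        ]] -0.02384162052237674
[[ 0.307  0.924  0.23 ]
 [ 0.952 -0.298 -0.074]
 [-0.     0.241 -0.97 ]]
[327.  119.3]
[175.8 119.1]
[251.1 242.9]
[300.7 168.2]
[198.6 168.2]
dict_keys(['mtx', 'k1', 'hand_eye', 'Rw', 'o'])
shift [-0.35 -0.24  3.6 ] turn [0.01 0.   0.01] pos [0.4591 0.2489 0.1261] t 1.7333 w 0.086966074837796
```

Mat and heel projections match the picture within 3 mm. The true pivots are hidden behind the gripper bar. Descending.

```bash
python3 -m crank '[{"claw":-1,"dx":-0.2,"dy":-0.1,"dz":0.5,"ax":0,"ay":0,"az":0},{"claw":-1,"dx":-0.15,"dy":-0.1,"dz":0.6,"ax":0,"ay":0,"az":0},{"claw":-1,"dx":0,"dy":0,"dz":0.6,"ax":0,"ay":0,"az":0},{"claw":-1,"dx":0,"dy":0,"dz":0.5,"ax":0,"ay":0,"az":0},{"claw":-1,"dx":0,"dy":0,"dz":0.3,"ax":0,"ay":0,"az":0},{"claw":-1,"dx":0,"dy":0,"dz":0,"ax":0,"ay":0,"az":0},{"claw":-1,"dx":0,"dy":0,"dz":0,"ax":0,"ay":0,"az":0}]'
python3 go.py .467 .239 .018 -17.9
```

```text
time: 2.32
ee_pos: [0.4673, 0.2398, 0.0511]
eef_rot: [0.155, 0.988, 0.0, 0.0]
ft_force: [0.2, 0.7, 1.2]
width: 0.0869
grip_force: 0.0
shift [ 0.   -0.03  1.1 ] turn [0.01 0.   0.02] pos [0.4673 0.2398 0.0511] t 2.3167 w 0.08691923501206154
```

```bash
python3 -m crank '[{"claw":-1,"dx":0,"dy":0,"dz":0.4,"ax":0,"ay":0,"az":0},{"claw":-1,"dx":0,"dy":0,"dz":0.4,"ax":0,"ay":0,"az":0},{"claw":-1,"dx":0,"dy":0,"dz":0.25,"ax":0,"ay":0,"az":0},{"claw":-1,"dx":0,"dy":0,"dz":0,"ax":0,"ay":0,"az":0},{"claw":-1,"dx":0,"dy":0,"dz":0,"ax":0,"ay":0,"az":0}]'
python3 go.py .467 .239 .018 -17.9
```

```text
time: 2.73
ee_pos: [0.467, 0.2386, 0.0185]
eef_rot: [0.155, 0.988, -0.0, -0.0]
ft_force: [0.4, -0.4, 0.3]
width: 0.0867
grip_force: 0.0
shift [0.   0.01 0.02] turn [-0.01 -0.01  0.  ] pos [0.467  0.2386 0.0185] t 2.7333 w 0.08668041802953176
```

```bash
python3 -m crank '[{"claw":-0.2,"dx":0,"dy":0,"dz":0,"ax":0,"ay":0,"az":0},{"claw":0,"dx":0,"dy":0,"dz":0,"ax":0,"ay":0,"az":0},{"claw":0.2,"dx":0,"dy":0,"dz":0,"ax":0,"ay":0,"az":0},{"claw":0.4,"dx":0,"dy":0,"dz":0,"ax":0,"ay":0,"az":0},{"claw":0.6,"dx":0,"dy":0,"dz":0,"ax":0,"ay":0,"az":0},{"claw":0.8,"dx":0,"dy":0,"dz":0,"ax":0,"ay":0,"az":0},{"claw":1,"dx":0,"dy":0,"dz":0,"ax":0,"ay":0,"az":0},{"claw":1,"dx":0,"dy":0,"dz":0,"ax":0,"ay":0,"az":0}]' 50
python3 go.py .467 .239 .018 -17.9
```

```text
time: 3.4
ee_pos: [0.4677, 0.2391, 0.0194]
eef_rot: [0.155, 0.988, 0.0, 0.0]
ft_force: [0.1, -0.4, 5.1]
width: 0.042
grip_force: 18.0
shift [ 0.02 -0.01  0.05] turn [0.01 0.   0.  ] pos [0.4677 0.2391 0.0194] t 3.4 w 0.042002551399147076
```

```bash
python3 -m crank '[{"claw":1,"dx":0,"dy":0,"dz":0,"ax":0,"ay":0,"az":0},{"claw":1,"dx":0,"dy":0,"dz":0,"ax":0,"ay":0,"az":0},{"claw":1,"dx":0,"dy":0,"dz":0,"ax":0,"ay":0,"az":0},{"claw":1,"dx":0,"dy":0,"dz":0,"ax":0,"ay":0,"az":0},{"claw":1,"dx":0,"dy":0,"dz":0,"ax":0,"ay":0,"az":0},{"claw":1,"dx":0,"dy":0,"dz":0,"ax":0,"ay":0,"az":0}]' 50
python3 - <<'E'
from h import *
a=grab("top"); im=a["color"][90:270,90:230,::-1]
cv2.imwrite("pics/sq.png",cv2.convertScaleAbs(cv2.resize(im,None,fx=3.2,fy=3.2,interpolation=cv2.INTER_CUBIC),alpha=1.5))
E
```

```text
time: 3.9
ee_pos: [0.4678, 0.2391, 0.0195]
eef_rot: [0.155, 0.988, 0.0, 0.0]
ft_force: [-0.2, -0.9, 5.9]
width: 0.0262
grip_force: 50.0
```

View pics/sq.png

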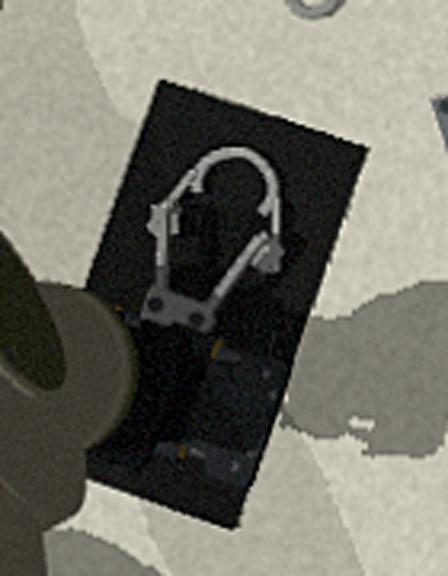

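The picture shows the ring spread symmetrically, with its back near (237,150) and the feet under the tangs near (160,220) and (270,250). Lifting.

```bash
python3 -m crank '[{"claw":1,"dx":0,"dy":0,"dz":-0.1,"ax":0,"ay":0,"az":0},{"claw":1,"dx":0,"dy":0,"dz":-0.2,"ax":0,"ay":0,"az":0},{"claw":1,"dx":0,"dy":0,"dz":-0.4,"ax":0,"ay":0,"az":0},{"claw":1,"dx":0,"dy":0,"dz":-0.6,"ax":0,"ay":0,"az":0},{"claw":1,"dx":0,"dy":0,"dz":-0.7,"ax":0,"ay":0,"az":0},{"claw":1,"dx":0,"dy":0,"dz":-0.7,"ax":0,"ay":0,"az":0},{"claw":1,"dx":0,"dy":0,"dz":-0.6,"ax":0,"ay":0,"az":0},{"claw":1,"dx":0,"dy":0,"dz":-0.3,"ax":0,"ay":0,"az":0}]' 50
python3 -m crank '[{"claw":1,"dx":0,"dy":0,"dz":-0.1,"ax":0,"ay":0,"az":0},{"claw":1,"dx":0,"dy":0,"dz":0,"ax":0,"ay":0,"az":0},{"claw":1,"dx":0,"dy":0,"dz":0,"ax":0,"ay":0,"az":0}]' 50
python3 go.py .507 -.1237 .125 0
python3 - <<'E'
from h import *
a=grab("top");b=grab("scene")
A=cv2.resize(a["color"][70:270,90:250,::-1],None,fx=2.4,fy=2.4,interpolation=cv2.INTER_CUBIC)
B=cv2.resize(b["color"][60:220,230:400,::-1],None,fx=2.4,fy=2.4,interpolation=cv2.INTER_CUBIC)
o=np.zeros((480,792,3),np.uint8);o[:480,:384]=A;o[:384,384:792]=B
cv2.imwrite("pics/lift.png",cv2.convertScaleAbs(o,alpha=1.6))
E
```

```text
time: 4.62
ee_pos: [0.4682, 0.2393, 0.1302]
eef_rot: [0.155, 0.988, 0.001, 0.001]
ft_force: [-0.4, -0.7, -2.3]
width: 0.0259
grip_force: 50.0
time: 4.87
ee_pos: [0.4669, 0.2386, 0.1292]
eef_rot: [0.155, 0.988, -0.0, -0.0]
ft_force: [0.1, 0.7, -3.0]
width: 0.0257
grip_force: 50.0
shift [ -4.98 -11.08   0.15] turn [-0.01 -0.01 -2.98] pos [0.4669 0.2386 0.1292] t 4.8667 w 0.02565997714054877
```

View pics/lift.png

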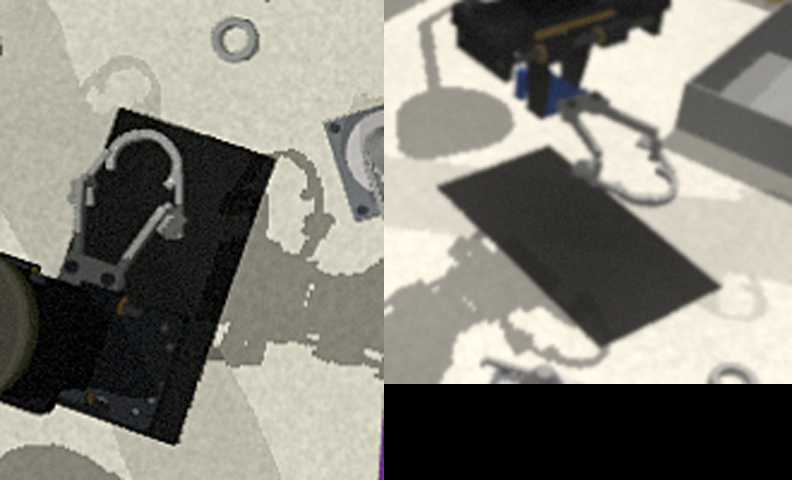

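The ring hangs from both tips, level, in both views. Carrying it over.

```bash
python3 -m crank '[{"claw":1,"dx":-0.1,"dy":-0.25,"dz":0,"ax":0,"ay":0,"az":0},{"claw":1,"dx":-0.2,"dy":-0.5,"dz":0,"ax":0,"ay":0,"az":0},{"claw":1,"dx":-0.35,"dy":-0.75,"dz":0,"ax":0,"ay":0,"az":0},{"claw":1,"dx":-0.4,"dy":-0.8,"dz":0,"ax":0,"ay":0,"az":0},{"claw":1,"dx":-0.4,"dy":-0.8,"dz":0,"ax":0,"ay":0,"az":0},{"claw":1,"dx":-0.4,"dy":-0.8,"dz":0,"ax":0,"ay":0,"az":0},{"claw":1,"dx":-0.4,"dy":-0.8,"dz":0,"ax":0,"ay":0,"az":0},{"claw":1,"dx":-0.4,"dy":-0.8,"dz":0,"ax":0,"ay":0,"az":0}]' 50
python3 -m crank '[{"claw":1,"dx":-0.4,"dy":-0.8,"dz":0,"ax":0,"ay":0,"az":-0.2},{"claw":1,"dx":-0.4,"dy":-0.8,"dz":0,"ax":0,"ay":0,"az":-0.4},{"claw":1,"dx":-0.4,"dy":-0.8,"dz":0,"ax":0,"ay":0,"az":-0.5},{"claw":1,"dx":-0.2,"dy":-0.7,"dz":0,"ax":0,"ay":0,"az":-0.5},{"claw":1,"dx":-0.1,"dy":-0.5,"dz":0,"ax":0,"ay":0,"az":-0.5},{"claw":1,"dx":0,"dy":-0.3,"dz":0,"ax":0,"ay":0,"az":-0.4},{"claw":1,"dx":0,"dy":0,"dz":0,"ax":0,"ay":0,"az":-0.3},{"claw":1,"dx":0,"dy":0,"dz":0,"ax":0,"ay":0,"az":-0.1}]' 50
python3 go.py .507 -.1237 .125 0
```

```text
time: 5.63
ee_pos: [0.4919, 0.0554, 0.1295]
eef_rot: [0.156, 0.988, -0.0, -0.0]
ft_force: [0.5, 0.7, -1.2]
width: 0.0258
grip_force: 50.0
time: 6.3
ee_pos: [0.5078, -0.0691, 0.1294]
eef_rot: [0.004, 1.0, -0.0, -0.001]
ft_force: [-0.1, -0.1, -2.0]
width: 0.0259
grip_force: 50.0
shift [ 0.01 -1.82  0.15] turn [-0.   -0.01 -0.08] pos [ 0.5078 -0.0691  0.1294] t 6.3 w 0.025877609637276828
```

```bash
python3 -m crank '[{"claw":1,"dx":0,"dy":-0.3,"dz":0,"ax":0,"ay":0,"az":-0.08},{"claw":1,"dx":0,"dy":-0.5,"dz":0,"ax":0,"ay":0,"az":0},{"claw":1,"dx":0,"dy":-0.5,"dz":0,"ax":0,"ay":0,"az":0},{"claw":1,"dx":0,"dy":-0.4,"dz":0,"ax":0,"ay":0,"az":0},{"claw":1,"dx":0,"dy":-0.1,"dz":0,"ax":0,"ay":0,"az":0},{"claw":1,"dx":0,"dy":0,"dz":0,"ax":0,"ay":0,"az":0},{"claw":1,"dx":0,"dy":0,"dz":0,"ax":0,"ay":0,"az":0}]' 50
python3 go.py .507 -.1237 .125 0
python3 - <<'E'
from h import *
a=grab("top");b=grab("scene")
print("axis top nose/ringlevel",np.round(proj(a,[.632,-.1237,.062]),1), np.round(proj(b,[.632,-.1237,.062]),1))
A=cv2.resize(a["color"][50:210,240:400,::-1],None,fx=2.45,fy=2.45,interpolation=cv2.INTER_CUBIC)
B=cv2.resize(b["color"][170:330,180:340,::-1],None,fx=2.45,fy=2.45,interpolation=cv2.INTER_CUBIC)
cv2.imwrite("pics/over.png",cv2.convertScaleAbs(np.hstack([A,B]),alpha=1.5))
E
```

```text
time: 6.88
ee_pos: [0.5084, -0.1209, 0.1298]
eef_rot: [-0.0, 1.0, 0.0, -0.0]
ft_force: [-1.0, -0.1, -1.6]
width: 0.026
grip_force: 50.0
shift [ 0.05 -0.09  0.16] turn [ 0. -0.  0.] pos [ 0.5084 -0.1209  0.1298] t 6.8833 w 0.02596248258044356
axis top nose/ringlevel [318.3 125.6] [252.9 263.2]
```

View pics/over.png

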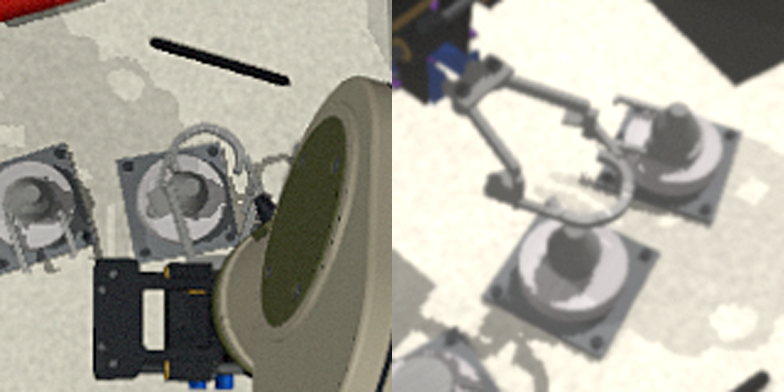

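The top view shows the ring's arc with its back at crop (210,127), left edge about (167,155) and right edge about (244,155). In the scene view it hangs level above the spindle. Measuring where it hangs.

```bash
python3 - <<'E'
from h import *
a=grab("top");b=grab("scene")
im=a["color"]
f=lambda x,y:(240+x/2.45,50+y/2.45); g=lambda x,y:(180+(x-392)/2.45,170+y/2.45)
for n,p in dict(back=(210,126),L=(165,155),R=(246,158),backin=(208,136)).items(): print(n,onz(a,*f(*p),.118).round(4))
for n,p in dict(right=(634,190),front=(575,229),footR=(505,187),footL=(578,120)).items(): print(n,onz(b,*g(*p),.116).round(4))
# expected outline of ring at pose: pass pt over tcp+125
s=r.read_state(); C=np.array(s["ee_pos"])+[.133,0,0]
for z in (.113,.12):
  for d in ([.023,0],[0,.023],[0,-.023]):
    X=[C[0]+d[0],C[1]+d[1],z]; u=proj(a,X); v=proj(b,X); print(z,d,"crop top",np.round(((u[0]-240)*2.45,(u[1]-50)*2.45)),"scene",np.round(((v[0]-180)*2.45+392,(v[1]-170)*2.45)))
E
python3 go.py .507 -.1237 .125 0
```

```text
back [ 0.6639 -0.1261  0.118 ]
L [ 0.6408 -0.0918  0.118 ]
R [ 0.6398 -0.1533  0.118 ]
backin [ 0.6561 -0.1245  0.118 ]
right [ 0.6652 -0.1056  0.116 ]
front [ 0.6556 -0.1503  0.116 ]
footR [ 0.6045 -0.1547  0.116 ]
footL [ 0.6045 -0.0848  0.116 ]
0.113 [0.023, 0] crop top [202. 127.] scene [618. 208.]
0.113 [0, 0.023] crop top [172. 156.] scene [611. 165.]
0.113 [0, -0.023] crop top [232. 157.] scene [563. 212.]
0.12 [0.023, 0] crop top [204. 124.] scene [618. 201.]
0.12 [0, 0.023] crop top [173. 153.] scene [611. 158.]
0.12 [0, -0.023] crop top [234. 155.] scene [564. 205.]
shift [ 0.05 -0.1   0.16] turn [ 0.   -0.    0.01] pos [ 0.5085 -0.1208  0.1299] t 7.0833 w 0.02608296740838622
```

```bash
python3 -m crank '[{"claw":1,"dx":0.04,"dy":-0.07,"dz":0.1,"ax":0,"ay":0,"az":0},{"claw":1,"dx":0,"dy":0,"dz":0.3,"ax":0,"ay":0,"az":0},{"claw":1,"dx":0,"dy":0,"dz":0.4,"ax":0,"ay":0,"az":0},{"claw":1,"dx":0,"dy":0,"dz":0.4,"ax":0,"ay":0,"az":0},{"claw":1,"dx":0,"dy":0,"dz":0.3,"ax":0,"ay":0,"az":0},{"claw":1,"dx":0,"dy":0,"dz":0.2,"ax":0,"ay":0,"az":0},{"claw":1,"dx":0,"dy":0,"dz":0.1,"ax":0,"ay":0,"az":0},{"claw":1,"dx":0,"dy":0,"dz":0,"ax":0,"ay":0,"az":0}]' 50
python3 go.py .5075 -.1227 .0385 0
python3 - <<'E'
from h import *
a=grab("top");b=grab("scene")
A=cv2.resize(a["color"][80:180,260:360,::-1],None,fx=3.92,fy=3.92,interpolation=cv2.INTER_CUBIC)
B=cv2.resize(b["color"][200:300,200:300,::-1],None,fx=3.92,fy=3.92,interpolation=cv2.INTER_CUBIC)
cv2.imwrite("pics/nose.png",cv2.convertScaleAbs(np.hstack([A,B]),alpha=1.4))
E
```

```text
time: 7.75
ee_pos: [0.5069, -0.1238, 0.0752]
eef_rot: [-0.0, 1.0, 0.0, -0.001]
ft_force: [0.5, -0.6, -1.7]
width: 0.0262
grip_force: 50.0
shift [-0.02  0.04  1.22] turn [ 0.   -0.01  0.  ] pos [ 0.5069 -0.1238  0.0752] t 7.75 w 0.026207891462848597
```

View pics/nose.png

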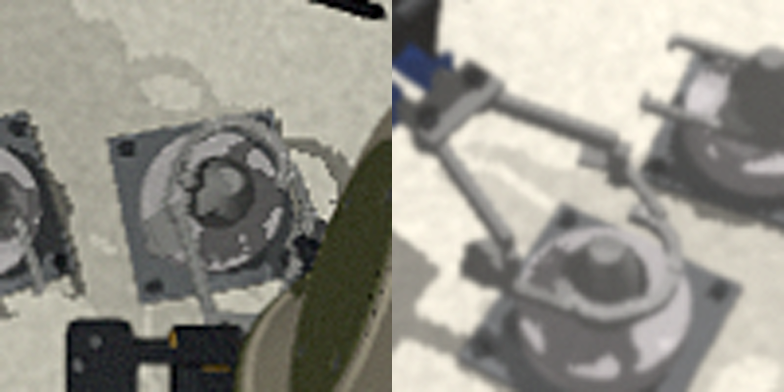

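The ring surrounds the nose in both views. In the top crop the nose is at (232,180), the ring's inner back at (229,131) and its inner sides at about x=192 and x=272.

```bash
python3 - <<'E'
from h import *
a=grab("top");f=lambda x,y:(260+x/3.92,80+y/3.92)
for n,p,z in [("nose",(231,180),.062),("backin",(229,132),.066),("backout",(229,117),.066),("inL",(192,160),.066),("inR",(273,160),.066),("outL",(176,160),.066),("outR",(288,160),.066)]: print(n,onz(a,*f(*p),z).round(4))
E
```

```text
nose [ 0.6313 -0.125   0.062 ]
backin [ 0.6551 -0.1233  0.066 ]
backout [ 0.6629 -0.1234  0.066 ]
inL [ 0.6403 -0.1043  0.066 ]
inR [ 0.6411 -0.1458  0.066 ]
outL [ 0.6401 -0.0961  0.066 ]
outR [ 0.6412 -0.1535  0.066 ]
```

```bash
python3 -m crank '[{"claw":1,"dx":-0.04,"dy":0,"dz":0.15,"ax":0,"ay":0,"az":0},{"claw":1,"dx":0,"dy":0,"dz":0.15,"ax":0,"ay":0,"az":0},{"claw":1,"dx":0,"dy":0,"dz":0.15,"ax":0,"ay":0,"az":0},{"claw":1,"dx":0,"dy":0,"dz":0.1,"ax":0,"ay":0,"az":0},{"claw":1,"dx":0,"dy":0,"dz":0,"ax":0,"ay":0,"az":0}]' 50
python3 go.py .5079 -.1238 .0385 0
```

```text
time: 8.32
ee_pos: [0.5079, -0.1237, 0.0586]
eef_rot: [-0.0, 1.0, 0.0, -0.001]
ft_force: [-0.4, -0.4, -2.2]
width: 0.0259
grip_force: 50.0
shift [ 0.   -0.01  0.67] turn [ 0.   -0.01  0.  ] pos [ 0.5079 -0.1237  0.0586] t 8.3167 w 0.025856734206531614
```

```bash
python3 -m crank '[{"claw":1,"dx":0,"dy":0,"dz":0.15,"ax":0,"ay":0,"az":0},{"claw":1,"dx":0,"dy":0,"dz":0.15,"ax":0,"ay":0,"az":0},{"claw":1,"dx":0,"dy":0,"dz":0.1,"ax":0,"ay":0,"az":0},{"claw":1,"dx":0,"dy":0,"dz":0,"ax":0,"ay":0,"az":0}]' 50
python3 go.py .5079 -.1238 .0385 0
```

```text
time: 8.65
ee_pos: [0.508, -0.1234, 0.0467]
eef_rot: [-0.0, 1.0, 0.0, -0.001]
ft_force: [-0.5, 1.9, -2.4]
width: 0.0258
grip_force: 50.0
shift [ 0.   -0.01  0.27] turn [ 0.   -0.01  0.01] pos [ 0.508  -0.1234  0.0467] t 8.65 w 0.025808438551118904
```

```bash
python3 -m crank '[{"claw":1,"dx":0,"dy":0,"dz":0.1,"ax":0,"ay":0,"az":0},{"claw":1,"dx":0,"dy":0,"dz":0.08,"ax":0,"ay":0,"az":0},{"claw":1,"dx":0,"dy":0,"dz":0.06,"ax":0,"ay":0,"az":0},{"claw":1,"dx":0,"dy":0,"dz":0,"ax":0,"ay":0,"az":0}]' 50
python3 go.py .5079 -.1238 .0385 0
```

```text
time: 8.98
ee_pos: [0.5082, -0.1241, 0.0399]
eef_rot: [0.0, 1.0, -0.0, -0.0]
ft_force: [-0.3, 0.8, -1.1]
width: 0.0257
grip_force: 50.0
shift [0.01 0.01 0.05] turn [-0.   -0.01 -0.  ] pos [ 0.5082 -0.1241  0.0399] t 8.9833 w 0.025673718983588625
```

```bash
python3 -m crank '[{"claw":1,"dx":0,"dy":0,"dz":0.05,"ax":0,"ay":0,"az":0},{"claw":1,"dx":0,"dy":0,"dz":0.05,"ax":0,"ay":0,"az":0},{"claw":1,"dx":0,"dy":0,"dz":0,"ax":0,"ay":0,"az":0}]' 50
python3 go.py .5079 -.1238 .0385 0
python3 - <<'E'
from h import *
a=grab("top");b=grab("scene")
A=cv2.resize(a["color"][80:180,260:360,::-1],None,fx=3.92,fy=3.92,interpolation=cv2.INTER_CUBIC)
B=cv2.resize(b["color"][200:300,200:300,::-1],None,fx=3.92,fy=3.92,interpolation=cv2.INTER_CUBIC)
cv2.imwrite("pics/down.png",cv2.convertScaleAbs(np.hstack([A,B]),alpha=1.4))
E
```

```text
time: 9.23
ee_pos: [0.5086, -0.1239, 0.0373]
eef_rot: [-0.0, 1.0, -0.0, 0.0]
ft_force: [0.0, -1.0, 0.3]
width: 0.0256
grip_force: 50.0
shift [ 0.02  0.   -0.04] turn [-0.  0.  0.] pos [ 0.5086 -0.1239  0.0373] t 9.2333 w 0.025615292411438655
```

View pics/down.png

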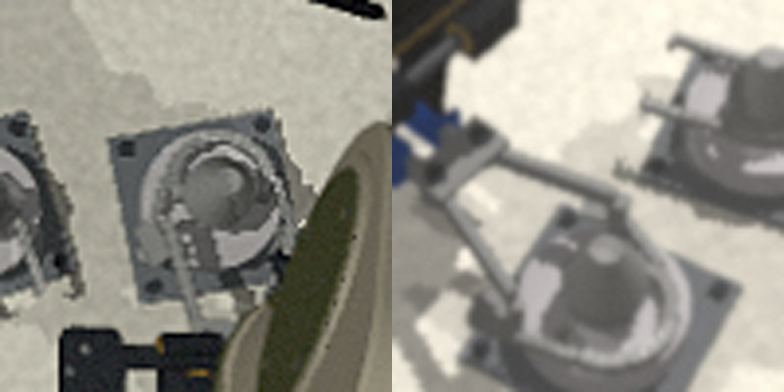

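The ring is below the head and around the spindle, at the housing face, and the vertical force shows light contact. Drawing back.

```bash
python3 -m crank '[{"claw":1,"dx":0.08,"dy":0,"dz":0.02,"ax":0,"ay":0,"az":0},{"claw":1,"dx":0.08,"dy":0,"dz":0,"ax":0,"ay":0,"az":0},{"claw":1,"dx":0.06,"dy":0,"dz":0,"ax":0,"ay":0,"az":0},{"claw":1,"dx":0.04,"dy":0,"dz":0,"ax":0,"ay":0,"az":0},{"claw":1,"dx":0,"dy":0,"dz":0,"ax":0,"ay":0,"az":0},{"claw":1,"dx":0,"dy":0,"dz":0,"ax":0,"ay":0,"az":0}]' 50
python3 go.py .5 -.1238 .0385 0
```

```text
time: 9.83
ee_pos: [0.5005, -0.1238, 0.0367]
eef_rot: [-0.0, 1.0, 0.0, -0.0]
ft_force: [-0.1, -0.7, 1.5]
width: 0.0257
grip_force: 50.0
shift [ 0.02 -0.   -0.06] turn [ 0. -0.  0.] pos [ 0.5005 -0.1238  0.0367] t 9.8333 w 0.025702106661549314
```

```bash
for i in 1; do python3 -m crank '[{"claw":1,"dx":0.04,"dy":0,"dz":0,"ax":0,"ay":0,"az":0},{"claw":1,"dx":0,"dy":0,"dz":0,"ax":0,"ay":0,"az":0},{"claw":1,"dx":0,"dy":0,"dz":0,"ax":0,"ay":0,"az":0}]' 50; done
python3 -m crank '[{"claw":1,"dx":0.04,"dy":0,"dz":0,"ax":0,"ay":0,"az":0},{"claw":1,"dx":0,"dy":0,"dz":0,"ax":0,"ay":0,"az":0},{"claw":1,"dx":0,"dy":0,"dz":0,"ax":0,"ay":0,"az":0}]' 50
```

```text
time: 10.08
ee_pos: [0.4995, -0.1238, 0.0367]
eef_rot: [-0.0, 1.0, 0.0, -0.0]
ft_force: [0.7, -0.2, 1.2]
width: 0.0261
grip_force: 50.0
time: 10.33
ee_pos: [0.4978, -0.1238, 0.0365]
eef_rot: [-0.0, 1.0, 0.0, -0.0]
ft_force: [-1.0, 1.0, -0.3]
width: 0.026
grip_force: 50.0
```

```bash
python3 -m crank '[{"claw":1,"dx":0.03,"dy":0,"dz":0,"ax":0,"ay":0,"az":0},{"claw":1,"dx":0.02,"dy":0,"dz":0,"ax":0,"ay":0,"az":0},{"claw":1,"dx":0,"dy":0,"dz":0,"ax":0,"ay":0,"az":0},{"claw":1,"dx":0,"dy":0,"dz":0,"ax":0,"ay":0,"az":0}]' 50
python3 - <<'E'
from h import *
for i in range(3): s=r.read_state(); r.camera("wrist"); print(np.round(s["ft_force"],1),np.round(s["torque"],2),np.round(s["ee_pos"],4))
b=grab("scene","pics/s_a.png");a=grab("top","pics/t_a.png")
# brightness profile forward from the axis across the housing face / ring (top view), z=.029
for y in (-.1237,-.118,-.130):
  P=[proj(a,[.640+.001*i,y,.029]) for i in range(0,34)]
  print(y,[int(cv2.getRectSubPix(cv2.cvtColor(a["color"],cv2.COLOR_RGB2GRAY),(1,1),p)[0,0]) for p in P])
E
```

```text
time: 10.67
ee_pos: [0.4966, -0.1238, 0.0366]
eef_rot: [-0.0, 1.0, 0.0, -0.0]
ft_force: [0.1, 0.1, -0.3]
width: 0.0256
grip_force: 50.0
[ 0.1  0.1 -0.3] [0.03 0.03 0.  ] [ 0.4966 -0.1238  0.0366]
[-0.6 -0.1 -1.3] [ 0.02  0.03 -0.03] [ 0.4966 -0.1238  0.0367]
[-0.3  0.1  0.3] [ 0.01  0.04 -0.05] [ 0.4967 -0.1238  0.0367]
-0.1237 [83, 84, 81, 78, 75, 72, 69, 66, 63, 58, 54, 51, 51, 64, 77, 86, 95, 102, 108, 113, 117, 120, 123, 125, 126, 124, 117, 105, 79, 55, 57, 58, 72, 86]
-0.118 [83, 81, 79, 77, 76, 75, 73, 70, 67, 63, 63, 68, 73, 83, 92, 101, 111, 110, 109, 108, 107, 109, 110, 113, 117, 117, 110, 98, 75, 56, 59, 63, 76, 90]
-0.13 [92, 96, 95, 93, 94, 98, 91, 71, 55, 46, 40, 41, 44, 64, 84, 95, 104, 112, 118, 122, 123, 124, 125, 125, 125, 119, 90, 64, 61, 59, 61, 62, 67, 73]
```

```bash
python3 - <<'E'
from h import *
a=grab("top");b=grab("scene")
D=cv2.imread("pics/down.png",0)
def now(c,x0,y0): return cv2.cvtColor(cv2.convertScaleAbs(cv2.resize(c["color"][y0:y0+100,x0:x0+100,::-1],None,fx=3.92,fy=3.92,interpolation=cv2.INTER_CUBIC),alpha=1.4),cv2.COLOR_BGR2GRAY)
for nm,c,x0,y0,Dm in (("top",a,260,80,D[:,:392]),("scene",b,200,200,D[:,392:])):
  N=now(c,x0,y0)
  for y in (-.1237,-.14,-.107):
    for t,I in (("before",Dm),("now",N)):
      out=[]
      for i in range(0,48,2):
        u=np.array(proj(c,[.626+.001*i,y,.029])); q=((u-[x0,y0]+.5)*3.92-.5).astype(int); out.append(int(I[min(max(q[1],0),391),min(max(q[0],0),391)]))
      print(nm,y,t,out)
E
```

```text
top -0.1237 before [99, 104, 103, 107, 110, 115, 118, 118, 111, 102, 96, 85, 72, 89, 149, 160, 111, 69, 161, 136, 135, 92, 79, 100]
top -0.1237 now [99, 105, 106, 109, 111, 113, 117, 118, 113, 101, 93, 87, 76, 78, 112, 139, 158, 162, 173, 176, 173, 96, 76, 100]
top -0.14 before [70, 70, 73, 70, 68, 68, 66, 61, 56, 59, 70, 109, 160, 159, 91, 91, 133, 141, 143, 114, 98, 99, 103, 102]
top -0.14 now [69, 75, 76, 72, 70, 69, 65, 64, 58, 52, 55, 94, 150, 123, 177, 172, 176, 184, 113, 90, 100, 101, 104, 104]
top -0.107 before [114, 104, 107, 112, 113, 111, 97, 94, 86, 74, 71, 83, 87, 97, 120, 117, 117, 135, 159, 118, 81, 84, 125, 163]
top -0.107 now [102, 104, 103, 105, 114, 108, 101, 110, 120, 128, 130, 138, 152, 158, 151, 149, 153, 155, 154, 116, 82, 83, 124, 165]
scene -0.1237 before [99, 96, 96, 92, 90, 90, 89, 88, 89, 88, 89, 90, 97, 140, 179, 193, 196, 190, 173, 177, 184, 162, 144, 154]
scene -0.1237 now [99, 97, 97, 95, 92, 90, 90, 88, 88, 91, 90, 89, 87, 108, 140, 139, 121, 164, 194, 198, 205, 216, 214, 200]
scene -0.14 before [104, 102, 97, 95, 95, 101, 103, 106, 113, 119, 126, 126, 124, 127, 132, 149, 176, 174, 162, 142, 110, 102, 104, 106]
scene -0.14 now [128, 124, 114, 110, 106, 102, 105, 108, 109, 111, 125, 130, 139, 120, 95, 95, 113, 156, 202, 217, 220, 209, 177, 128]
scene -0.107 before [153, 124, 106, 104, 107, 111, 113, 114, 113, 114, 109, 100, 99, 103, 119, 143, 154, 158, 176, 191, 190, 166, 132, 119]
scene -0.107 now [155, 126, 108, 104, 109, 110, 113, 113, 116, 122, 131, 147, 164, 177, 191, 197, 199, 198, 198, 199, 191, 166, 132, 119]
```

Profiles show that the ring's back edge moved from x≈0.665 to ≈0.656, so it is against the spindle. Relaxing to 62 mm in steps.

```bash
python3 -m crank '[{"claw":0.3,"dx":0,"dy":0,"dz":0,"ax":0,"ay":0,"az":0},{"claw":0.2,"dx":0,"dy":0,"dz":0,"ax":0,"ay":0,"az":0},{"claw":0.1,"dx":0,"dy":0,"dz":0,"ax":0,"ay":0,"az":0},{"claw":0,"dx":0,"dy":0,"dz":0,"ax":0,"ay":0,"az":0},{"claw":-0.1,"dx":0,"dy":0,"dz":0,"ax":0,"ay":0,"az":0},{"claw":-0.2,"dx":0,"dy":0,"dz":0,"ax":0,"ay":0,"az":0},{"claw":-0.3,"dx":0,"dy":0,"dz":0,"ax":0,"ay":0,"az":0},{"claw":-0.38,"dx":0,"dy":0,"dz":0,"ax":0,"ay":0,"az":0}]' 50
python3 -m crank '[{"claw":-0.42,"dx":0,"dy":0,"dz":0,"ax":0,"ay":0,"az":0},{"claw":-0.42,"dx":0,"dy":0,"dz":0,"ax":0,"ay":0,"az":0},{"claw":-0.42,"dx":0,"dy":0,"dz":0,"ax":0,"ay":0,"az":0}]' 50
python3 - <<'E'
from h import *
b=grab("scene");a=grab("top")
A=cv2.resize(a["color"][80:180,260:360,::-1],None,fx=3.92,fy=3.92,interpolation=cv2.INTER_CUBIC)
B=cv2.resize(b["color"][200:300,200:300,::-1],None,fx=3.92,fy=3.92,interpolation=cv2.INTER_CUBIC)
cv2.imwrite("pics/relax.png",cv2.convertScaleAbs(np.hstack([A,B]),alpha=1.4))
E
```

```text
time: 11.68
ee_pos: [0.4939, -0.1238, 0.0356]
eef_rot: [0.0, 1.0, 0.0, -0.003]
ft_force: [-9.4, 0.9, 0.5]
width: 0.0568
grip_force: 8.2
time: 11.93
ee_pos: [0.4946, -0.1239, 0.0358]
eef_rot: [0.0, 1.0, 0.0, -0.002]
ft_force: [-7.1, 0.1, -0.4]
width: 0.0616
grip_force: 8.9
```

```bash
python3 -m crank '[{"claw":-0.42,"dx":0.05,"dy":0,"dz":0,"ax":0,"ay":0,"az":0},{"claw":-0.42,"dx":0.05,"dy":0,"dz":0,"ax":0,"ay":0,"az":0},{"claw":-0.42,"dx":0,"dy":0,"dz":0,"ax":0,"ay":0,"az":0},{"claw":-0.42,"dx":0,"dy":0,"dz":0,"ax":0,"ay":0,"az":0}]' 50
python3 -m crank '[{"claw":-0.42,"dx":0.05,"dy":0,"dz":0,"ax":0,"ay":0,"az":0},{"claw":-0.42,"dx":0.05,"dy":0,"dz":0,"ax":0,"ay":0,"az":0},{"claw":-0.42,"dx":0,"dy":0,"dz":0,"ax":0,"ay":0,"az":0},{"claw":-0.42,"dx":0,"dy":0,"dz":0,"ax":0,"ay":0,"az":0}]' 50
```

```text
time: 12.37
ee_pos: [0.494, -0.1239, 0.0369]
eef_rot: [-0.0, 1.0, -0.0, 0.0]
ft_force: [-0.4, -0.4, -0.8]
width: 0.0618
grip_force: 9.8
time: 12.7
ee_pos: [0.4908, -0.1238, 0.0368]
eef_rot: [-0.0, 1.0, 0.0, 0.0]
ft_force: [-1.1, -0.2, -1.0]
width: 0.0621
grip_force: 9.8
```

```bash
python3 -m crank '[{"claw":-0.42,"dx":0,"dy":0,"dz":-0.1,"ax":0,"ay":0,"az":0},{"claw":-0.42,"dx":0,"dy":0,"dz":-0.15,"ax":0,"ay":0,"az":0},{"claw":-0.42,"dx":0,"dy":0,"dz":-0.15,"ax":0,"ay":0,"az":0},{"claw":-0.42,"dx":0,"dy":0,"dz":0,"ax":0,"ay":0,"az":0}]' 50
python3 -m crank '[{"claw":-0.42,"dx":0,"dy":0,"dz":-0.2,"ax":0,"ay":0,"az":0},{"claw":-0.42,"dx":0,"dy":0,"dz":-0.4,"ax":0,"ay":0,"az":0},{"claw":-0.42,"dx":0,"dy":0,"dz":-0.5,"ax":0,"ay":0,"az":0},{"claw":-0.42,"dx":0,"dy":0,"dz":-0.5,"ax":0,"ay":0,"az":0},{"claw":-0.42,"dx":0,"dy":0,"dz":-0.5,"ax":0,"ay":0,"az":0},{"claw":-0.42,"dx":0,"dy":0,"dz":-0.4,"ax":0,"ay":0,"az":0},{"claw":-0.42,"dx":0,"dy":0,"dz":-0.2,"ax":0,"ay":0,"az":0},{"claw":-0.42,"dx":0,"dy":0,"dz":0,"ax":0,"ay":0,"az":0}]' 50
python3 go.py .467 .239 .125 -17.9
python3 - <<'E'
from h import *
b=grab("scene");a=grab("top")
A=cv2.resize(a["color"][60:200,240:380,::-1],None,fx=2.8,fy=2.8,interpolation=cv2.INTER_CUBIC)
B=cv2.resize(b["color"][160:300,180:320,::-1],None,fx=2.8,fy=2.8,interpolation=cv2.INTER_CUBIC)
cv2.imwrite("pics/after.png",cv2.convertScaleAbs(np.hstack([A,B]),alpha=1.4))
E
```

```text
time: 13.03
ee_pos: [0.4914, -0.1239, 0.0498]
eef_rot: [-0.0, 1.0, 0.0, 0.001]
ft_force: [-0.9, 0.3, -2.0]
width: 0.0622
grip_force: 10.0
time: 13.7
ee_pos: [0.4923, -0.1239, 0.1315]
eef_rot: [-0.0, 1.0, -0.0, 0.002]
ft_force: [2.7, 0.8, -6.4]
width: 0.0621
grip_force: 6.2
shift [ 0.84 12.1   0.21] turn [0.   0.04 2.99] pos [ 0.4923 -0.1239  0.1315] t 13.7 w 0.062146392056461476
```

View pics/after.png

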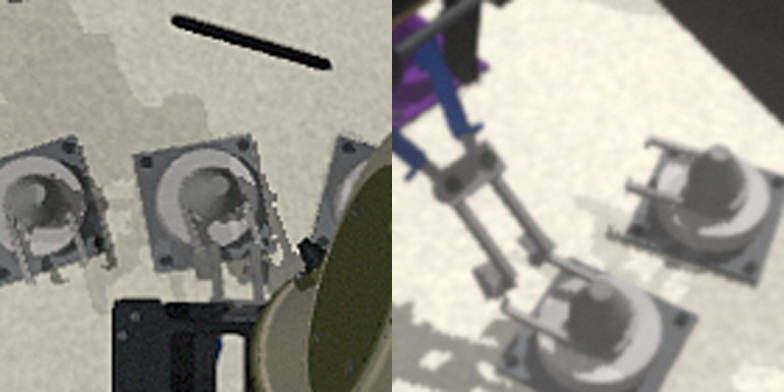

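```bash
python3 - <<'E'
from h import *
b=grab("scene")
for X in ([.596,-.124,.115],[.596,-.124,.105],[.596,-.124,.085],[.596,-.124,.06],[.530,-.124,.14],[.530,-.124,.125]): u=proj(b,X); print(X,np.round(((u[0]-180)*2.8+392,(u[1]-160)*2.8)))
# tang ends for seated ring
for X in ([.577,-.102,.029],[.577,-.146,.029],[.577,-.102,.045],[.577,-.146,.045]): u=proj(b,X); print(X,np.round(((u[0]-180)*2.8+392,(u[1]-160)*2.8)))
for i in range(4): s=r.read_state(); r.camera("wrist"); print(np.round(s["ft_force"],1),np.round(s["torque"],2),np.round(s["ee_pos"],4),s["grip_force"],s["width"])
E
```

```text
[0.596, -0.124, 0.115] [547. 200.]
[0.596, -0.124, 0.105] [548. 211.]
[0.596, -0.124, 0.085] [548. 232.]
[0.596, -0.124, 0.06] [549. 257.]
[0.53, -0.124, 0.14] [459. 112.]
[0.53, -0.124, 0.125] [461. 130.]
[0.577, -0.102, 0.029] [550. 248.]
[0.577, -0.146, 0.029] [502. 292.]
[0.577, -0.102, 0.045] [549. 233.]
[0.577, -0.146, 0.045] [501. 278.]
[ 3.6 -0.3 -5.5] [-0.13 -0.87 -0.01] [ 0.4909 -0.1238  0.1297] 6.315354710366137 0.06162504837215963
[ 3.7 -0.4 -4.8] [-0.16 -0.92 -0.02] [ 0.4908 -0.1238  0.1295] 6.313034891371103 0.06166574557764167
[ 3.7 -1.1 -5.5] [-0.07 -0.86 -0.03] [ 0.4907 -0.1238  0.1295] 6.307983629849616 0.06200976088674737
[ 3.2 -1.  -6.5] [-0.05 -0.84 -0.02] [ 0.4906 -0.1238  0.1294] 6.3027852816153995 0.06182811057670816
```

The ring's tangs are parallel and at the housing face, around (510,308) and (555,262) in the scene half. But the pliers droop: their tips are near (490,285) and (540,250), about 60 px lower than expected, and there is a steady pull on the wrist. The tips seem to be caught at the tang ends, so I'll lower to unload them.

```bash
python3 -m crank '[{"claw":-0.42,"dx":0,"dy":0,"dz":0.2,"ax":0,"ay":0,"az":0},{"claw":-0.42,"dx":0,"dy":0,"dz":0.3,"ax":0,"ay":0,"az":0},{"claw":-0.42,"dx":0,"dy":0,"dz":0.3,"ax":0,"ay":0,"az":0},{"claw":-0.42,"dx":0,"dy":0,"dz":0.2,"ax":0,"ay":0,"az":0},{"claw":-0.42,"dx":0,"dy":0,"dz":0,"ax":0,"ay":0,"az":0}]' 50
cat > look.py <<'E'
from h import *
s=r.read_state(); print(np.round(s["ee_pos"],4),"f",np.round(s["ft_force"],1),"tq",np.round(s["torque"],2),"w",round(s["width"],4),round(float(s["grip_force"]),1))
for n in ("scene","top"):
    c=grab(n); hsv=cv2.cvtColor(c["color"],cv2.COLOR_RGB2HSV)
    m=cv2.inRange(hsv,(100,130,40),(122,255,255)); k,l,st,ce=cv2.connectedComponentsWithStats(m)
    for i in range(1,k):
        if 15<st[i,4]<900:
            p=np.argwhere(l==i)[:,::-1].astype(np.float32); q=p-p.mean(0); v=np.linalg.svd(q,full_matrices=False)[2][0]; t=q@v
            print(n,"blue",st[i,4],"ends",p[t.argmin()],p[t.argmax()],"dir",v.round(2))
E
python3 look.py; python3 - <<'E'
from h import *
b=grab("scene"); s=r.read_state(); e=np.array(s["ee_pos"])
# blue grip pixels expected if level: grip line from x=-20..-75 at half widths ~27..45
for x,h in ((-22,26),(-38,32),(-75,47)):
  for sg in (1,-1): print(x,sg*h,np.round(proj(b,[e[0]+.038+x/1000,e[1]+sg*h/1000,e[2]+.008]),0))
E
```

```text
time: 14.47
ee_pos: [0.4892, -0.1237, 0.0977]
eef_rot: [0.0, 1.0, 0.0, -0.002]
ft_force: [-4.1, 0.4, 0.4]
width: 0.0616
grip_force: 8.3
[ 0.4892 -0.1237  0.0977] f [-4.1  0.4  0.4] tq [0.03 0.87 0.  ] w 0.0616 8.3
scene blue 386 ends [287.   0.] [274.  34.] dir [-0.11  0.99]
scene blue 73 ends [195. 190.] [203. 210.] dir [0.4  0.92]
-22 26 [206. 198.]
-22 -26 [184. 215.]
-38 32 [202. 192.]
-38 -32 [175. 213.]
-75 47 [194. 177.]
-75 -47 [153. 207.]
```

```bash
python3 -m crank '[{"claw":-0.42,"dx":0,"dy":0,"dz":0.2,"ax":0,"ay":0,"az":0},{"claw":-0.42,"dx":0,"dy":0,"dz":0.3,"ax":0,"ay":0,"az":0},{"claw":-0.42,"dx":0,"dy":0,"dz":0.3,"ax":0,"ay":0,"az":0},{"claw":-0.42,"dx":0,"dy":0,"dz":0.2,"ax":0,"ay":0,"az":0},{"claw":-0.42,"dx":0,"dy":0,"dz":0,"ax":0,"ay":0,"az":0}]' 50;python3 look.py
python3 - <<'E'
from h import *
b=grab("scene"); s=r.read_state(); e=np.array(s["ee_pos"])
for x,h in ((-22,26),(-38,32),(-75,47)):
  for sg in (1,-1): print(x,sg*h,np.round(proj(b,[e[0]+.038+x/1000,e[1]+sg*h/1000,e[2]+.008]),0))
E
```

```text
time: 15.03
ee_pos: [0.4902, -0.1236, 0.0681]
eef_rot: [-0.0, 1.0, -0.0, -0.001]
ft_force: [-0.9, 0.6, -1.2]
width: 0.0621
grip_force: 8.7
[ 0.4902 -0.1236  0.0681] f [-0.9  0.6 -1.2] tq [0.07 0.22 0.  ] w 0.0621 8.7
scene blue 389 ends [287.   0.] [274.  34.] dir [-0.1   0.99]
scene blue 16 ends [194. 195.] [192. 199.] dir [-0.08  1.  ]
scene blue 50 ends [197. 204.] [205. 218.] dir [0.5  0.86]
top blue 18 ends [296. 219.] [300. 216.] dir [ 0.95 -0.3 ]
-22 26 [208. 210.]
-22 -26 [186. 227.]
-38 32 [204. 203.]
-38 -32 [177. 224.]
-75 47 [195. 189.]
-75 -47 [157. 218.]
```

```bash
python3 -m crank '[{"claw":-0.42,"dx":0,"dy":0,"dz":0.2,"ax":0,"ay":0,"az":0},{"claw":-0.42,"dx":0,"dy":0,"dz":0.3,"ax":0,"ay":0,"az":0},{"claw":-0.42,"dx":0,"dy":0,"dz":0.3,"ax":0,"ay":0,"az":0},{"claw":-0.42,"dx":0,"dy":0,"dz":0.2,"ax":0,"ay":0,"az":0},{"claw":-0.42,"dx":0,"dy":0,"dz":0,"ax":0,"ay":0,"az":0}]' 50;python3 look.py
python3 - <<'E'
from h import *
b=grab("scene"); s=r.read_state(); e=np.array(s["ee_pos"])
for x,h in ((-22,26),(-38,32),(-75,47)): print(x,h,np.round(proj(b,[e[0]+.038+x/1000,e[1]+h/1000,e[2]+.008]),0))
print("relax-state expected",np.round(proj(b,[.4946+.016,-.1238+.026,.0438]),0))
D=cv2.imread("pics/relax.png")[:,392:]; m=cv2.inRange(cv2.cvtColor(D,cv2.COLOR_BGR2HSV),(100,130,40),(122,255,255)); k,l,st,ce=cv2.connectedComponentsWithStats(m)
for i in range(1,k):
    if st[i,4]>100: print("relax blue",st[i]/3.92+np.array([200,200,0,0,0]))
cc=b["color"]; cv2.imwrite("pics/low2.png",cv2.convertScaleAbs(cv2.resize(cc[200:300,200:300,::-1],None,fx=3.92,fy=3.92,interpolation=cv2.INTER_CUBIC),alpha=1.4))
m=cv2.inRange(cv2.cvtColor(cv2.imread("pics/low2.png"),cv2.COLOR_BGR2HSV),(100,130,40),(122,255,255)); k,l,st,ce=cv2.connectedComponentsWithStats(m)
for i in range(1,k):
    if st[i,4]>100: print("now blue",st[i]/3.92+np.array([200,200,0,0,0]))
d=cv2.absdiff(cv2.imread("pics/low2.png",0),cv2.imread("pics/relax.png",0)[:,392:]); print("diff coarse",cv2.resize(d,(14,14),interpolation=cv2.INTER_AREA))
E
```

```text
time: 15.6
ee_pos: [0.4918, -0.1235, 0.0389]
eef_rot: [-0.0, 1.0, -0.0, 0.001]
ft_force: [0.3, 0.3, 0.6]
width: 0.0621
grip_force: 9.8
[ 0.4918 -0.1235  0.0389] f [0.3 0.3 0.6] tq [ 0.11 -0.04 -0.02] w 0.0621 9.8
scene blue 385 ends [287.   0.] [274.  34.] dir [-0.1   0.99]
scene blue 30 ends [199. 216.] [205. 223.] dir [0.52 0.86]
top blue 29 ends [292. 219.] [297. 215.] dir [ 0.79 -0.62]
-22 26 [209. 221.]
-38 32 [205. 214.]
-75 47 [197. 200.]
relax-state expected [210. 223.]
relax blue [201.53061224 216.58163265   9.18367347   5.10204082  84.18367347]
now blue [200.         215.81632653   8.41836735   8.67346939 108.16326531]
diff coarse [[33 29 59 83  7  1  1  1  1  1  1  1  1  1]
 [27 29 25  1  1  1  1  1  1  1  2  2  1  1]
 [14 23 19  1  1  1  1  3  4  4  3  1  1  1]
 [39 43 53  9  1  1  3  3  2  3  1  1  3  2]
 [15 17 39  4  4  4  1  1  1  1  1  4  2  1]
 [13 38 56 28 15  3  4  2  1  1  1  1  1  1]
 [17 25 20 49 22  6  2  1  1  1  1  1  1  1]
 [ 2 13 19 12 22 17  3  1  1  1  1  1  1  1]
 [ 3 22  8  8 10  8  7  3  1  1  1  1  1  1]
 [26 16  7 16 11  1  4  1  1  2  1  1  1  1]
 [39 22  8  9  7  2  1  1  1  4  1  1  1  1]
 [23 24  5 11  4  4  2  2  7  3  1  1  1  2]
 [ 1  5 14  6  1  2  1  1  1  1  1  1  1  3]
 [ 1  1  3  3  4  2  1  1  1  1  1  1  1  1]]
```

The state is back to where it was before the lift and the ring has not moved. Opening slightly more before retrying, while watching the grip force.

```bash
python3 -m crank '[{"claw":-0.45,"dx":0,"dy":0,"dz":0.05,"ax":0,"ay":0,"az":0},{"claw":-0.45,"dx":0,"dy":0,"dz":0,"ax":0,"ay":0,"az":0},{"claw":-0.45,"dx":0,"dy":0,"dz":0,"ax":0,"ay":0,"az":0}]' 50
python3 -m crank '[{"claw":-0.49,"dx":0,"dy":0,"dz":0,"ax":0,"ay":0,"az":0},{"claw":-0.49,"dx":0,"dy":0,"dz":0,"ax":0,"ay":0,"az":0},{"claw":-0.49,"dx":0,"dy":0,"dz":0,"ax":0,"ay":0,"az":0}]' 50
python3 -m crank '[{"claw":-0.49,"dx":0,"dy":0,"dz":-0.1,"ax":0,"ay":0,"az":0},{"claw":-0.49,"dx":0,"dy":0,"dz":-0.1,"ax":0,"ay":0,"az":0},{"claw":-0.49,"dx":0,"dy":0,"dz":0,"ax":0,"ay":0,"az":0}]' 50
python3 look.py; python3 - <<'E'
from h import *
b=grab("scene"); a=grab("top"); s=r.read_state(); e=np.array(s["ee_pos"])
for x,h in ((-22,26),(-75,47)): print(x,h,np.round(proj(b,[e[0]+.038+x/1000,e[1]+h/1000,e[2]+.008]),0))
# tip region: grey profile across y, at tip x, in scene view, for several heights
G=cv2.cvtColor(b["color"],cv2.COLOR_RGB2GRAY)
for dx in (.0,.004,-.006):
  print(dx,[int(cv2.getRectSubPix(G,(1,1),proj(b,[e[0]+.104+dx,e[1]+y/1000,e[2]-.010]))[0,0]) for y in range(-42,43,3)])
E
```

```text
time: 16.0
ee_pos: [0.4913, -0.1239, 0.0386]
eef_rot: [-0.0, 1.0, 0.0, 0.001]
ft_force: [1.0, 0.7, 2.7]
width: 0.0634
grip_force: 3.8
time: 16.25
ee_pos: [0.4908, -0.1238, 0.0382]
eef_rot: [-0.0, 1.0, 0.0, 0.0]
ft_force: [0.7, -0.4, 1.5]
width: 0.0647
grip_force: 0.4
time: 16.5
ee_pos: [0.4909, -0.1239, 0.0447]
eef_rot: [-0.0, 1.0, 0.0, 0.0]
ft_force: [-0.1, -0.4, 0.0]
width: 0.065
grip_force: 0.0
[ 0.4909 -0.1239  0.0447] f [-0.1 -0.4  0. ] tq [ 0.04 -0.01 -0.02] w 0.065 0.0
scene blue 389 ends [287.   0.] [274.  34.] dir [-0.1   0.99]
scene blue 32 ends [198. 213.] [204. 223.] dir [0.48 0.88]
top blue 26 ends [291. 218.] [297. 216.] dir [ 0.97 -0.26]
-22 26 [209. 219.]
-75 47 [196. 199.]
0.0 [82, 78, 95, 94, 86, 86, 87, 84, 100, 81, 67, 65, 67, 64, 65, 79, 72, 76, 90, 89, 85, 94, 127, 144, 147, 149, 151, 148, 148]
0.004 [82, 77, 87, 97, 89, 86, 85, 86, 107, 88, 83, 85, 81, 77, 73, 74, 74, 75, 95, 83, 60, 71, 115, 143, 146, 149, 149, 149, 148]
-0.006 [85, 84, 95, 118, 116, 117, 118, 103, 86, 71, 63, 62, 62, 63, 65, 66, 73, 95, 104, 125, 158, 167, 170, 170, 170, 167, 168, 170, 170]
```

```bash
python3 - <<'E'
from h import *
a=grab("top");b=grab("scene");w=grab("wrist"); e=np.array(r.read_state()["ee_pos"])
for n,c in (("top",a),("wrist",w),("scene",b)):
    m=cv2.inRange(cv2.cvtColor(c["color"],cv2.COLOR_RGB2HSV),(100,130,30),(122,255,255)); k,l,st,ce=cv2.connectedComponentsWithStats(m)
    for i in range(1,k):
        if st[i,4]>10 and not(n=="scene" and st[i,4]>200):
            p=np.argwhere(l==i)[:,::-1]
            for q in (p[p[:,1].argmin()],p[p[:,1].argmax()],p[p[:,0].argmin()],p[p[:,0].argmax()]): print(n,st[i,4],q,(onz(c,*q,.05)-e).round(4)[:2])
E
```

```text
top 27 [291 216] [-0.0389  0.0532]
top 27 [293 220] [-0.0468  0.0492]
top 27 [291 216] [-0.0389  0.0532]
top 27 [297 216] [-0.0388  0.0412]
top 227 [509 276] [-0.1653 -0.4144]
top 227 [510 310] [-0.2379 -0.4182]
top 227 [501 282] [-0.1774 -0.3953]
top 227 [511 276] [-0.1655 -0.4193]
wrist 1352 [185 155] [-0.0496 -0.0396]
wrist 1352 [217 232] [-0.0051 -0.0239]
wrist 1352 [179 158] [-0.0479 -0.0429]
wrist 1352 [232 231] [-0.0057 -0.0152]
wrist 1324 [325 154] [-0.0501  0.0361]
wrist 1324 [286 232] [-0.0051  0.0162]
wrist 1324 [285 230] [-0.0063  0.0155]
wrist 1324 [336 157] [-0.0485  0.0421]
scene 30 [199 213] [-0.0086  0.0256]
scene 30 [202 223] [0.0126 0.0123]
scene 30 [197 215] [-0.0079  0.0197]
scene 30 [204 223] [0.0153 0.0146]
```

```bash
python3 - <<'E'
from h import *
c=grab("wrist"); H=np.array(c["hand_eye"])
def rel(img,tz,z):
    m=cv2.inRange(cv2.cvtColor(img,cv2.COLOR_RGB2HSV),(100,130,30),(122,255,255)); k,l,st,ce=cv2.connectedComponentsWithStats(m)
    R=np.diag([-1.,1,-1]); T=np.eye(4);T[:3,:3]=R; W=T@H; c["Rw"]=W[:3,:3]; c["o"]=W[:3,3]
    for i in range(1,k):
        if st[i,4]>100:
            p=np.argwhere(l==i)[:,::-1]
            print(st[i,4],[ (q.tolist(),(onz(c,*q,z-tz)*1000).round(0)[:2].tolist()) for q in (p[p[:,1].argmin()],p[p[:,1].argmax()])])
print("start, rel to TCP; grip pt was 7.5,-8 mm off"); rel(cv2.imread("pics/w1.png")[:,:,::-1],.1248,.033)
s=r.read_state()
for z in (.045,.055): print("now",z); rel(c["color"],s["ee_pos"][2],z)
E
```

```text
start, rel to TCP; grip pt was 7.5,-8 mm off
967 [([210, 161], [-34.0, -44.0]), ([223, 230], [33.0, -34.0])]
923 [([297, 162], [-33.0, 35.0]), ([284, 231], [34.0, 25.0])]
now 0.045
1362 [([184, 155], [-49.0, -41.0]), ([217, 232], [-3.0, -25.0])]
1324 [([325, 154], [-50.0, 37.0]), ([288, 232], [-3.0, 18.0])]
now 0.055
1362 [([184, 155], [-50.0, -39.0]), ([217, 232], [-7.0, -23.0])]
1324 [([325, 154], [-51.0, 35.0]), ([288, 232], [-7.0, 17.0])]
```

```bash
python3 -m crank '[{"claw":-0.5,"dx":0,"dy":0,"dz":0.2,"ax":0,"ay":0,"az":0},{"claw":-0.5,"dx":0,"dy":0,"dz":0.3,"ax":0,"ay":0,"az":0},{"claw":-0.5,"dx":0,"dy":0,"dz":0.2,"ax":0,"ay":0,"az":0},{"claw":-0.5,"dx":0,"dy":0,"dz":0,"ax":0,"ay":0,"az":0},{"claw":-0.5,"dx":0,"dy":0,"dz":0,"ax":0,"ay":0,"az":0}]' 50
python3 -m crank '[{"claw":-0.44,"dx":0,"dy":0,"dz":0,"ax":0,"ay":0,"az":0},{"claw":-0.42,"dx":0,"dy":0,"dz":0,"ax":0,"ay":0,"az":0},{"claw":-0.42,"dx":0,"dy":0,"dz":0,"ax":0,"ay":0,"az":0},{"claw":-0.42,"dx":0,"dy":0,"dz":0,"ax":0,"ay":0,"az":0}]' 50
cat > rel.py <<'E'
from h import *
s=r.read_state(); c=grab("wrist"); e=np.array(s["ee_pos"]); Rt=Ro.from_quat(s["eef_rot"]).as_matrix()
m=cv2.inRange(cv2.cvtColor(c["color"],cv2.COLOR_RGB2HSV),(100,130,30),(122,255,255)); k,l,st,ce=cv2.connectedComponentsWithStats(m)
for i in range(1,k):
    if st[i,4]>150:
        p=np.argwhere(l==i)[:,::-1]; q=p[p[:,1].argmin()]; print("rear end px",q,"area",st[i,4],"tool xy mm, at TCP+10mm height",((Rt.T@(onz(c,*q,e[2]+.010)-e))*1000).round(0)[:2],"at -10",((Rt.T@(onz(c,*q,e[2]-.010)-e))*1000).round(0)[:2])
E
python3 rel.py; python3 look.py
```

```text
time: 17.32
ee_pos: [0.4902, -0.1238, 0.0225]
eef_rot: [-0.0, 1.0, 0.0, -0.001]
ft_force: [0.3, 0.7, -1.5]
width: 0.0655
grip_force: 1.0
time: 17.65
ee_pos: [0.4908, -0.1238, 0.0234]
eef_rot: [-0.0, 1.0, 0.0, 0.0]
ft_force: [-0.1, 0.8, -0.8]
width: 0.062
grip_force: 9.5
rear end px [177 158] area 1595 tool xy mm, at TCP+10mm height [ 48. -43.] at -10 [ 46. -49.]
rear end px [331 158] area 1565 tool xy mm, at TCP+10mm height [48. 38.] at -10 [46. 44.]
rear end px [225 257] area 183 tool xy mm, at TCP+10mm height [ -9. -19.] at -10 [-19. -22.]
rear end px [290 258] area 165 tool xy mm, at TCP+10mm height [-9. 18.] at -10 [-20.  21.]
[ 0.4908 -0.1238  0.0233] f [ 0.  -0.4 -1.2] tq [-0.03 -0.01 -0.03] w 0.0623 9.5
scene blue 390 ends [287.   0.] [274.  34.] dir [-0.1  1. ]
scene blue 17 ends [187. 238.] [188. 243.] dir [0.31 0.95]
top blue 21 ends [307. 193.] [305. 200.] dir [-0.19  0.98]
top blue 29 ends [298. 215.] [292. 218.] dir [-0.93  0.36]
```

```bash
python3 -m crank '[{"claw":-0.42,"dx":0.07,"dy":0,"dz":0,"ax":0,"ay":0,"az":0},{"claw":-0.42,"dx":0.07,"dy":0,"dz":-0.05,"ax":0,"ay":0,"az":0},{"claw":-0.42,"dx":0,"dy":0,"dz":-0.1,"ax":0,"ay":0,"az":0},{"claw":-0.42,"dx":0,"dy":0,"dz":-0.15,"ax":0,"ay":0,"az":0},{"claw":-0.42,"dx":0,"dy":0,"dz":0,"ax":0,"ay":0,"az":0}]' 50
python3 rel.py; python3 look.py|head -1
```

```text
time: 18.22
ee_pos: [0.4871, -0.1239, 0.0332]
eef_rot: [-0.0, 1.0, 0.0, 0.001]
ft_force: [-0.4, -0.4, -1.3]
width: 0.0621
grip_force: 9.5
rear end px [177 159] area 1609 tool xy mm, at TCP+10mm height [ 48. -43.] at -10 [ 46. -49.]
rear end px [325 158] area 1577 tool xy mm, at TCP+10mm height [48. 35.] at -10 [46. 40.]
rear end px [221 257] area 189 tool xy mm, at TCP+10mm height [ -9. -21.] at -10 [-19. -25.]
rear end px [290 258] area 166 tool xy mm, at TCP+10mm height [-9. 18.] at -10 [-20.  21.]
[ 0.4871 -0.1238  0.0329] f [-0.4 -0.4 -0.9] tq [ 0.02 -0.02 -0.05] w 0.0618 9.5
```

```bash
python3 -m crank '[{"claw":-0.42,"dx":0,"dy":0,"dz":-0.1,"ax":0,"ay":0,"az":0},{"claw":-0.42,"dx":0,"dy":0,"dz":-0.2,"ax":0,"ay":0,"az":0},{"claw":-0.42,"dx":0,"dy":0,"dz":-0.1,"ax":0,"ay":0,"az":0},{"claw":-0.42,"dx":0,"dy":0,"dz":0,"ax":0,"ay":0,"az":0}]' 50
python3 rel.py; python3 look.py|head -1; python3 - <<'E'
from h import *
b=grab("scene");D=cv2.imread("pics/relax.png",0)[:,392:]
N=cv2.cvtColor(cv2.convertScaleAbs(cv2.resize(b["color"][200:300,200:300,::-1],None,fx=3.92,fy=3.92,interpolation=cv2.INTER_CUBIC),alpha=1.4),cv2.COLOR_BGR2GRAY)
print(cv2.resize(cv2.absdiff(N,D),(14,14),interpolation=cv2.INTER_AREA))
E
```

```text
time: 18.7
ee_pos: [0.4872, -0.1239, 0.0452]
eef_rot: [-0.0, 1.0, 0.0, 0.001]
ft_force: [0.4, -1.1, -0.8]
width: 0.0619
grip_force: 9.5
rear end px [178 159] area 1610 tool xy mm, at TCP+10mm height [ 48. -42.] at -10 [ 46. -48.]
rear end px [324 158] area 1586 tool xy mm, at TCP+10mm height [48. 35.] at -10 [46. 40.]
rear end px [221 257] area 187 tool xy mm, at TCP+10mm height [ -9. -21.] at -10 [-19. -25.]
rear end px [290 258] area 169 tool xy mm, at TCP+10mm height [-9. 18.] at -10 [-20.  21.]
[ 0.487  -0.1238  0.0448] f [-0.7  0.6 -1.7] tq [ 0.01  0.08 -0.03] w 0.0616 9.5
[[ 24  58 119 113   8   1   1   1   1   1   1   1   1   1]
 [ 42  80  28   1   1   1   1   1   2   2   3   2   1   1]
 [ 20  56  14   1   1   1   1   5   7   6   4   1   1   1]
 [ 55  26  25   1   1   1   5   4   3   5   1   1   5   3]
 [ 56 111  51  16   7   5   1   1   1   1   1   5   2   1]
 [ 60  76  81  63  26   4   6   2   1   1   1   1   1   1]
 [ 57 103  99  72  60  33   6   1   1   1   1   1   1   1]
 [  4  37  66  47  33  17  10   1   1   1   1   1   1   1]
 [ 26  64  11  76  80  36  13   6   2   1   1   1   1   1]
 [ 41  71  22  49  50   1   4   1   2   5   1   1   1   1]
 [ 49  40  29  23  21   3   1   1   1   7   1   1   1   1]
 [ 61  23  11  12   7   7   2   5  23  10   1   1   1   4]
 [ 55  67  12   4   2   5   2  10   6   3   1   1   4   4]
 [  1   4   3   3   5   4   1   2   1   1   1   1   1   1]]
```

The pliers now rise with the fingers: the wrist-camera pixels stay constant and there is no pull. Continuing up.

```bash
python3 -m crank '[{"claw":-0.42,"dx":0,"dy":0,"dz":-0.1,"ax":0,"ay":0,"az":0},{"claw":-0.42,"dx":0,"dy":0,"dz":-0.3,"ax":0,"ay":0,"az":0},{"claw":-0.42,"dx":0,"dy":0,"dz":-0.4,"ax":0,"ay":0,"az":0},{"claw":-0.42,"dx":0,"dy":0,"dz":-0.2,"ax":0,"ay":0,"az":0},{"claw":-0.42,"dx":0,"dy":0,"dz":0,"ax":0,"ay":0,"az":0}]' 50
python3 rel.py|head -2
python3 -m crank '[{"claw":-0.42,"dx":0,"dy":0,"dz":-0.2,"ax":0,"ay":0,"az":0},{"claw":-0.42,"dx":0,"dy":0,"dz":-0.4,"ax":0,"ay":0,"az":0},{"claw":-0.42,"dx":0,"dy":0,"dz":-0.5,"ax":0,"ay":0,"az":0},{"claw":-0.42,"dx":0,"dy":0,"dz":-0.5,"ax":0,"ay":0,"az":0},{"claw":-0.42,"dx":0,"dy":0,"dz":-0.3,"ax":0,"ay":0,"az":0},{"claw":-0.42,"dx":0,"dy":0,"dz":0,"ax":0,"ay":0,"az":0},{"claw":-0.42,"dx":0,"dy":0,"dz":0,"ax":0,"ay":0,"az":0}]' 50
python3 rel.py|head -2; python3 go.py .467 .239 .125 -17.9; python3 - <<'E'
from h import *
b=grab("scene","pics/s_lift2.png");D=cv2.imread("pics/relax.png",0)[:,392:]
N=cv2.cvtColor(cv2.convertScaleAbs(cv2.resize(b["color"][200:300,200:300,::-1],None,fx=3.92,fy=3.92,interpolation=cv2.INTER_CUBIC),alpha=1.4),cv2.COLOR_BGR2GRAY)
print(cv2.resize(cv2.absdiff(N,D),(14,14),interpolation=cv2.INTER_AREA)[:,4:])
# seated ring check: back profile along x at y=axis in scene, tang positions across y at x=.59
G=cv2.cvtColor(b["color"],cv2.COLOR_RGB2GRAY)
pr=lambda pts:[int(cv2.getRectSubPix(G,(1,1),proj(b,p))[0,0]) for p in pts]
print("back",pr([[.640+.002*i,-.1237,.029] for i in range(14)]))
for z in (.031,.050): print("tangs x=.585 z",z,pr([[.585,-.1237+.002*i,z] for i in range(-16,17)]))
E
```

```text
time: 19.32
ee_pos: [0.4877, -0.124, 0.076]
eef_rot: [-0.0, 1.0, 0.0, 0.001]
ft_force: [0.6, 0.3, -0.1]
width: 0.0621
grip_force: 9.5
rear end px [177 159] area 1608 tool xy mm, at TCP+10mm height [ 48. -43.] at -10 [ 46. -49.]
rear end px [324 158] area 1579 tool xy mm, at TCP+10mm height [48. 35.] at -10 [46. 40.]
time: 19.95
ee_pos: [0.4866, -0.1237, 0.1311]
eef_rot: [-0.0, 1.0, 0.0, 0.0]
ft_force: [-0.6, -0.2, -2.1]
width: 0.062
grip_force: 9.5
rear end px [177 159] area 1596 tool xy mm, at TCP+10mm height [ 48. -43.] at -10 [ 46. -49.]
rear end px [324 158] area 1581 tool xy mm, at TCP+10mm height [48. 35.] at -10 [46. 40.]
shift [ 0.64 12.09  0.19] turn [ 0.   -0.01  2.99] pos [ 0.4862 -0.1237  0.1305] t 20.0 w 0.0620850436478547
[[ 21   1   2   2   2   2   2   3   3   3]
 [102  27   2   2   2   2   5   2   4   6]
 [136  27   2   4  19  20  16   8  13   9]
 [ 74   9  10   9  20  16   9   2  12   5]
 [ 22  17  26  11   6  17   3   6   3   1]
 [ 27  26  23  25   6   2   2   4   1   1]
 [ 69  23  15  27  22   5   3   6   1   1]
 [ 70  35  25  25  27  24   2   3   2   1]
 [130  41  14   8   9   8   2   2   2   2]
 [ 69   9  14  10   3   5   1   2   2   2]
 [ 27   5  11   4   2   7   2   1   1   2]
 [ 18  12   7   9  22  11   2   2   2   5]
 [ 17  12   2  10  11  15   4   2   8  24]
 [ 10   8   1   2   3   3   1  13  31  29]]
back [63, 64, 65, 65, 65, 66, 84, 103, 99, 91, 116, 136, 138, 138]
tangs x=.585 z 0.031 [149, 145, 142, 146, 164, 171, 172, 170, 168, 167, 167, 165, 163, 163, 166, 169, 169, 160, 152, 143, 122, 94, 90, 110, 137, 160, 170, 170, 169, 170, 172, 172, 173]
tangs x=.585 z 0.05 [173, 169, 167, 166, 168, 170, 170, 168, 166, 167, 159, 154, 150, 148, 144, 141, 141, 145, 155, 164, 170, 171, 170, 169, 167, 166, 166, 167, 168, 168, 170, 172, 170]
```

The pliers are clear, and the profile shows the ring's back still at x≈0.655 on the spindle. Carrying the pliers back.

```bash
python3 -m crank '[{"claw":-0.42,"dx":0,"dy":0.2,"dz":0,"ax":0,"ay":0,"az":0},{"claw":-0.42,"dx":0,"dy":0.4,"dz":0,"ax":0,"ay":0,"az":0},{"claw":-0.42,"dx":0.05,"dy":0.6,"dz":0,"ax":0,"ay":0,"az":0},{"claw":-0.42,"dx":0.05,"dy":0.8,"dz":0,"ax":0,"ay":0,"az":0},{"claw":-0.42,"dx":0.05,"dy":0.9,"dz":0,"ax":0,"ay":0,"az":0},{"claw":-0.42,"dx":0.05,"dy":0.9,"dz":0,"ax":0,"ay":0,"az":0},{"claw":-0.42,"dx":0.05,"dy":0.9,"dz":0,"ax":0,"ay":0,"az":0},{"claw":-0.42,"dx":0.05,"dy":0.9,"dz":0,"ax":0,"ay":0,"az":0}]' 50
python3 -m crank '[{"claw":-0.42,"dx":0.05,"dy":0.9,"dz":0,"ax":0,"ay":0,"az":0},{"claw":-0.42,"dx":0.05,"dy":0.9,"dz":0,"ax":0,"ay":0,"az":0},{"claw":-0.42,"dx":0.05,"dy":0.9,"dz":0,"ax":0,"ay":0,"az":0},{"claw":-0.42,"dx":0.05,"dy":0.9,"dz":0,"ax":0,"ay":0,"az":0},{"claw":-0.42,"dx":0.05,"dy":0.8,"dz":0,"ax":0,"ay":0,"az":0},{"claw":-0.42,"dx":0,"dy":0.6,"dz":0,"ax":0,"ay":0,"az":0},{"claw":-0.42,"dx":0,"dy":0.3,"dz":0,"ax":0,"ay":0,"az":0},{"claw":-0.42,"dx":0,"dy":0,"dz":0,"ax":0,"ay":0,"az":0}]' 50
python3 go.py .467 .239 .125 -17.9; python3 rel.py|head -2
```

```text
time: 20.72
ee_pos: [0.4768, 0.0459, 0.1306]
eef_rot: [-0.0, 1.0, -0.0, -0.0]
ft_force: [0.1, -0.3, -2.0]
width: 0.0621
grip_force: 9.5
time: 21.38
ee_pos: [0.4692, 0.2053, 0.1306]
eef_rot: [-0.002, 1.0, 0.0, -0.0]
ft_force: [-1.0, 0.4, -1.1]
width: 0.0618
grip_force: 9.5
shift [0.07 1.13 0.19] turn [-0.   -0.01  3.01] pos [0.4692 0.2053 0.1306] t 21.3833 w 0.06176027703508103
rear end px [323 157] area 1846 tool xy mm, at TCP+10mm height [49. 34.] at -10 [47. 39.]
rear end px [178 159] area 1638 tool xy mm, at TCP+10mm height [ 48. -42.] at -10 [ 46. -48.]
```

```bash
python3 -m crank '[{"claw":-0.42,"dx":0,"dy":0.3,"dz":0,"ax":0,"ay":0,"az":0.2},{"claw":-0.42,"dx":0,"dy":0.4,"dz":0,"ax":0,"ay":0,"az":0.4},{"claw":-0.42,"dx":0,"dy":0.3,"dz":0,"ax":0,"ay":0,"az":0.6},{"claw":-0.42,"dx":0,"dy":0.1,"dz":0,"ax":0,"ay":0,"az":0.6},{"claw":-0.42,"dx":0,"dy":0,"dz":0,"ax":0,"ay":0,"az":0.6},{"claw":-0.42,"dx":0,"dy":0,"dz":0,"ax":0,"ay":0,"az":0.4},{"claw":-0.42,"dx":0,"dy":0,"dz":0,"ax":0,"ay":0,"az":0.2},{"claw":-0.42,"dx":0,"dy":0,"dz":0,"ax":0,"ay":0,"az":0}]' 50
python3 go.py .470 .238 .0195 -17.9; python3 rel.py|head -2
```

```text
time: 22.1
ee_pos: [0.4715, 0.2347, 0.1311]
eef_rot: [0.158, 0.988, -0.0, -0.0]
ft_force: [-0.3, 0.1, -1.0]
width: 0.0618
grip_force: 9.5
shift [0.08 0.09 3.72] turn [-0.01 -0.   -0.04] pos [0.4715 0.2347 0.1311] t 22.1 w 0.061781446337068995
rear end px [324 156] area 1759 tool xy mm, at TCP+10mm height [49. 35.] at -10 [47. 40.]
rear end px [191 158] area 1745 tool xy mm, at TCP+10mm height [ 48. -35.] at -10 [ 46. -40.]
```

```bash
python3 -m crank '[{"claw":-0.42,"dx":0.08,"dy":0.05,"dz":0.2,"ax":0,"ay":0,"az":0},{"claw":-0.42,"dx":0,"dy":0,"dz":0.4,"ax":0,"ay":0,"az":0},{"claw":-0.42,"dx":0,"dy":0,"dz":0.6,"ax":0,"ay":0,"az":0},{"claw":-0.42,"dx":0,"dy":0,"dz":0.6,"ax":0,"ay":0,"az":0},{"claw":-0.42,"dx":0,"dy":0,"dz":0.5,"ax":0,"ay":0,"az":0},{"claw":-0.42,"dx":0,"dy":0,"dz":0.4,"ax":0,"ay":0,"az":0},{"claw":-0.42,"dx":0,"dy":0,"dz":0.2,"ax":0,"ay":0,"az":0},{"claw":-0.42,"dx":0,"dy":0,"dz":0,"ax":0,"ay":0,"az":0}]' 50
python3 -m crank '[{"claw":-0.42,"dx":0,"dy":0,"dz":0.2,"ax":0,"ay":0,"az":0},{"claw":-0.42,"dx":0,"dy":0,"dz":0.15,"ax":0,"ay":0,"az":0},{"claw":-0.42,"dx":0,"dy":0,"dz":0.1,"ax":0,"ay":0,"az":0},{"claw":-0.42,"dx":0,"dy":0,"dz":0,"ax":0,"ay":0,"az":0}]' 50
python3 go.py .470 .238 .0195 -17.9; python3 rel.py|head -2
```

```text
time: 22.82
ee_pos: [0.4686, 0.2378, 0.0429]
eef_rot: [0.156, 0.988, -0.001, -0.001]
ft_force: [-0.0, 0.2, -1.1]
width: 0.0619
grip_force: 9.5
time: 23.15
ee_pos: [0.4692, 0.2383, 0.0304]
eef_rot: [0.156, 0.988, -0.0, -0.0]
ft_force: [-0.1, -0.9, -1.2]
width: 0.0622
grip_force: 9.5
shift [-0.03 -0.    0.36] turn [-0.   -0.   -0.01] pos [0.4692 0.2383 0.0304] t 23.15 w 0.06223590136064336
rear end px [178 157] area 1924 tool xy mm, at TCP+10mm height [ 49. -42.] at -10 [ 47. -48.]
rear end px [325 156] area 1873 tool xy mm, at TCP+10mm height [49. 36.] at -10 [47. 41.]
```

```bash
python3 -m crank '[{"claw":-0.42,"dx":0,"dy":0,"dz":0.1,"ax":0,"ay":0,"az":0},{"claw":-0.42,"dx":0,"dy":0,"dz":0.1,"ax":0,"ay":0,"az":0},{"claw":-0.42,"dx":0,"dy":0,"dz":0.05,"ax":0,"ay":0,"az":0},{"claw":-0.42,"dx":0,"dy":0,"dz":0,"ax":0,"ay":0,"az":0}]' 50
python3 rel.py|head -2
python3 -m crank '[{"claw":-0.42,"dx":0,"dy":0,"dz":0.08,"ax":0,"ay":0,"az":0},{"claw":-0.42,"dx":0,"dy":0,"dz":0.05,"ax":0,"ay":0,"az":0},{"claw":-0.42,"dx":0,"dy":0,"dz":0,"ax":0,"ay":0,"az":0}]' 50
python3 rel.py|head -2
```

```text
time: 23.53
ee_pos: [0.4692, 0.2382, 0.0229]
eef_rot: [0.156, 0.988, -0.0, -0.0]
ft_force: [0.4, 0.7, -0.9]
width: 0.0624
grip_force: 9.4
rear end px [183 157] area 1929 tool xy mm, at TCP+10mm height [ 49. -39.] at -10 [ 47. -45.]
rear end px [323 156] area 1902 tool xy mm, at TCP+10mm height [49. 34.] at -10 [47. 39.]
time: 23.83
ee_pos: [0.4698, 0.2384, 0.0196]
eef_rot: [0.156, 0.988, 0.0, 0.0]
ft_force: [1.0, 0.9, 0.9]
width: 0.0617
grip_force: 9.2
rear end px [325 153] area 2030 tool xy mm, at TCP+10mm height [51. 35.] at -10 [49. 40.]
rear end px [188 154] area 2046 tool xy mm, at TCP+10mm height [ 51. -36.] at -10 [ 49. -42.]
```

```bash
python3 -m crank '[{"claw":-0.42,"dx":0,"dy":0,"dz":0.04,"ax":0,"ay":0,"az":0},{"claw":-0.45,"dx":0,"dy":0,"dz":0,"ax":0,"ay":0,"az":0},{"claw":-0.48,"dx":0,"dy":0,"dz":0,"ax":0,"ay":0,"az":0},{"claw":-0.51,"dx":0,"dy":0,"dz":0,"ax":0,"ay":0,"az":0},{"claw":-0.55,"dx":0,"dy":0,"dz":0,"ax":0,"ay":0,"az":0},{"claw":-0.65,"dx":0,"dy":0,"dz":0,"ax":0,"ay":0,"az":0},{"claw":-0.8,"dx":0,"dy":0,"dz":0,"ax":0,"ay":0,"az":0},{"claw":-1,"dx":0,"dy":0,"dz":0,"ax":0,"ay":0,"az":0}]' 50
python3 -m crank '[{"claw":-1,"dx":0,"dy":0,"dz":0,"ax":0,"ay":0,"az":0},{"claw":-1,"dx":0,"dy":0,"dz":0,"ax":0,"ay":0,"az":0},{"claw":-1,"dx":0,"dy":0,"dz":-0.1,"ax":0,"ay":0,"az":0},{"claw":-1,"dx":0,"dy":0,"dz":-0.2,"ax":0,"ay":0,"az":0},{"claw":-1,"dx":0,"dy":0,"dz":-0.3,"ax":0,"ay":0,"az":0},{"claw":-1,"dx":0,"dy":0,"dz":-0.4,"ax":0,"ay":0,"az":0},{"claw":-1,"dx":0,"dy":0,"dz":-0.5,"ax":0,"ay":0,"az":0}]' 50
python3 -m crank '[{"claw":-1,"dx":0.3,"dy":0.1,"dz":-0.7,"ax":0,"ay":0,"az":0},{"claw":-1,"dx":0.8,"dy":0.5,"dz":-0.7,"ax":0,"ay":0,"az":0},{"claw":-1,"dx":0.9,"dy":0.6,"dz":-0.7,"ax":0,"ay":0,"az":0},{"claw":-1,"dx":0.9,"dy":0.6,"dz":-0.7,"ax":0,"ay":0,"az":0},{"claw":-1,"dx":0.9,"dy":0.6,"dz":-0.5,"ax":0,"ay":0,"az":0},{"claw":-1,"dx":0.8,"dy":0.6,"dz":0,"ax":0,"ay":0,"az":0},{"claw":-1,"dx":0.4,"dy":0.3,"dz":0,"ax":0,"ay":0,"az":0},{"claw":-1,"dx":0,"dy":0,"dz":0,"ax":0,"ay":0,"az":0}]' 50
cat > fin.py <<'E'
from h import *
a=grab("top","pics/top_f.png");b=grab("scene","pics/scene_f.png")
for n,c,old in (("top",a,cv2.imread("pics/top0.png")),("scene",b,cv2.imread("pics/scene0.png"))):
    for nm,im in (("start",old[:,:,::-1]),("now",c["color"])):
        m=cv2.inRange(cv2.cvtColor(np.ascontiguousarray(im),cv2.COLOR_RGB2HSV),(100,130,40),(122,255,255)); k,l,st,ce=cv2.connectedComponentsWithStats(m)
        for i in range(1,k):
            if 40<st[i,4]<350:
                p=np.argwhere(l==i)[:,::-1].astype(float); q=p-p.mean(0); v=np.linalg.svd(q,full_matrices=False)[2][0]; t=q@v
                print(n,nm,st[i,4],p[t.argmin()],p[t.argmax()],ce[i].round(1), onz(c,*ce[i],.027).round(4) if n=="top" else "")
E
python3 fin.py
```

```text
time: 24.55
ee_pos: [0.469, 0.2383, 0.0179]
eef_rot: [0.156, 0.988, -0.0, -0.0]
ft_force: [-0.4, -0.3, 0.9]
width: 0.078
grip_force: 0.0
time: 25.13
ee_pos: [0.4692, 0.2381, 0.0642]
eef_rot: [0.156, 0.988, -0.0, -0.0]
ft_force: [0.6, -0.9, 0.3]
width: 0.0871
grip_force: 0.0
time: 25.8
ee_pos: [0.3546, 0.3824, 0.1639]
eef_rot: [0.154, 0.988, 0.001, 0.0]
ft_force: [-0.8, -0.7, -0.2]
width: 0.0868
grip_force: 0.0
top start 148 [128. 192.] [111. 219.] [121.2 206.4] [0.4683 0.2761 0.027 ]
top start 155 [154. 201.] [153. 233.] [151.4 215.7] [0.4498 0.2127 0.027 ]
top start 219 [508. 278.] [511. 312.] [507.5 291.3] [ 0.2875 -0.5532  0.027 ]
top now 165 [128. 195.] [110. 221.] [121.1 209.4] [0.4622 0.276  0.027 ]
top now 148 [152. 204.] [154. 235.] [151.  218.7] [0.4437 0.2134 0.027 ]
top now 223 [511. 278.] [511. 312.] [507.4 291.2] [ 0.2878 -0.5531  0.027 ]
scene start 41 [200.  11.] [215.   7.] [206.3  11.4] 
scene start 223 [242.  28.] [213.  43.] [232.7  42.8] 
scene start 79 [271. 133.] [293. 141.] [283.6 137.5] 
scene now 220 [218.   2.] [208.  26.] [211.8  13. ] 
scene now 43 [228.   7.] [232.  22.] [230.4  15.8] 
scene now 68 [270. 132.] [291. 141.] [281.5 136.2]
```

The pliers lie as at the start, about 6 mm further back, upright and on the mat. Now checking the seated ring numerically against the start picture.

```bash
python3 - <<'E'
from h import *
for n,f0 in (("top","pics/top0.png"),("scene","pics/scene0.png")):
    c=grab(n); d=cv2.absdiff(cv2.cvtColor(c["color"],cv2.COLOR_RGB2GRAY),cv2.imread(f0,0))
    x0,y0=(280,100) if n=="top" else (215,230)
    m=(d>14).astype(np.uint8)[y0:y0+70,x0:x0+75]
    print(n,x0,y0)
    # raster in world: rows x from .665 to .565, cols y from -.08 to -.17, at z=.028
    for x in np.arange(.668,.562,-.004):
        print(round(x,3),"".join("#" if d[int(round(v)),int(round(u))]>14 else "." for u,v in [proj(c,[x,y,.03]) for y in np.arange(-.078,-.170,-.002)]))
E
```

```text
top 280 100
0.668 ...............................................
0.664 ...............................................
0.66 ...............................................
0.656 ...............................................
0.652 ................##.........####................
0.648 .............###...............................
0.644 .............##................................
0.64 ...........###.................................
0.636 ...........##..................................
0.632 ..........##...................................
0.628 ..........##......................#............
0.624 ..........####.#................##.............
0.62 ..........#####.................##.###.........
0.616 ...........#########..............#.##.........
0.612 ...........########...............##.#.........
0.608 ...........######.................##.#.....##..
0.604 ............#####..................####...###..
0.6 ............######..................##......#..
0.596 ............##.####.................###...#.##.
0.592 ...............###...................###...###.
0.588 .......
[... 1129 characters left out ...]
.
0.612 ............#####.#................####........
0.608 ..............######...........................
0.604 .............#.######...............##.........
0.6 .............###..#.#........############......
0.596 .............###................#########......
0.592 ...............###...............#########.....
0.588 ..............####..................#####......
0.584 ...............#####................##.........
0.58 ...............#######.........................
0.576 ................#.##...........................
0.572 ...............................................
0.568 ...............................................
0.564 ...............................................
```

In both views at the face height, the ring outline is about 46–48 mm wide and centred at about (0.634, −0.123). Its tangs are about 43 mm apart, so it is closed and seated, only turned slightly. Handing in.

```bash
python3 -c "
from bench import r
print(r.close_job())"
```

```text
the job is handed in; nothing more can be done
None
```

The ring is closed in the groove of the middle spindle, as measured in two camera views, and turned about 10° from the direction it was carried in. The pliers lie upright on the mat about 6 mm behind their start. My first lift caught the tips on the tangs, so I lowered again, briefly let the pliers go and regripped them. The job is handed in at about 26 of 53 s; no verdict was returned.

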